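# Show the balance of the clock movement

### The arm

A 6-joint arm with a two-finger parallel gripper is mounted at the origin on the work surface. World frame = base frame: x ahead of the robot, y to its left, z up, the work surface at z = 0. Lengths are in m, angles in rad, forces in N, time in s.
With the tool pointing down it reaches from about 0.375 to 0.975 m from the base axis. Payload 3.8 kg.
Tool frame: the origin (TCP) lies on the centre line of the jaws, within the pads' length; the fingertips stand 25 mm ahead of it and the grasp point (between the pads) lies 6 mm ahead of it; y points along the fingers, z is the direction in which the jaws open and shut, and the axes are right-handed (so a half turn about y gives the same grasp; the last joint's range is limited). The gripper opens to 85 mm and grips with 20 to 120 N. Pads are 22 mm wide; open, the fingers measure 114 mm over their backs; the gripper's body (76 mm by 85 mm) begins 54 mm behind the grasp point. The pads swing forward as they close: fully open they stand 13 mm farther back than shut.
Start: joints at [-1.237, 0.264, 1.604, -0, 1.274, -0.037], TCP at [0.245, -0.629, 0.235] pointing down, gripper open.
Joint ranges: [-2.63, 2.63], [-0.94, 2.18], [0.31, 2.57], [-1.31, 4.45], [0, 2.66], [-2.55, 2.55]. Speed limits (rad/s): [2.57, 2.57, 3.14, 3.14, 3.14, 3.14].

### API

Orientations are given as a rotation vector (axis times angle).
In Python, from workcell import bot gives the robot as it stands.
- The arm moves only by the shell command python3 -m jog 'ROWS' [FORCE]. ROWS is JSON, a list of rows, each a list of 5 numbers: the shift along the world's x, y, z in mm, then the turn about the world's z in degrees, then the finger opening in mm, from 0 to 85.4. A call has exactly 10 rows; each row is the pose to reach, as a shift and turn from the pose commanded when the call began; what a row does not reach only later rows make up. A row lasts 1/8 s, in which the tool goes at most 62.5 mm and 10.7 degrees, less where a joint would pass 70% of its speed; a pose out of reach is approached as far as the arm can. A call with a gripper value outside its range is refused whole. The fingers move at their own pace and stop on an object; FORCE is the grip in N (left out, the last holds). Time passes only in rows, so rows that repeat a pose let the fingers close, or fill a call up. It gives the time, the measured TCP pose, the force and the opening at its end, in the units of the state.
- bot.read_state(): the state, without advancing time (a new reading comes with each control period).
- bot.read_camera(name): name is "scene" or "top" or "wrist"; returns a dict with "pixels" (384x512x3 uint8, red, green, blue), "fx", "fy", "cx", "cy" (pixels), "dist" ([k1, k2, p1, p2, k3] as OpenCV has them; the pictures are not rectified), "R" (3x3) and "t" (3): a world point X has camera coordinates R X + t. Camera axes: x right, y down, z forward; pixel columns grow to the right and rows downward; lengths in m; the calibration is good to about 2 mm. A picture is of the moment at which its call begins. There is no depth.
- bot.finish_job(): hands the job in, once; it reports no verdict.
The state is a dict: "time": time; "q": joint angles; "joint_vel": joint speeds; "joint_torque": joint torques, N m; "tool_pos": TCP position; "tcp_rot": TCP orientation; "wrist_force": force on the tool from outside, world axes, zero at the start; "torque": the same for the moment, N m; "width": opening from 0.0 (shut) to 1.0 (fully open).
Only numpy, scipy, OpenCV 4.12 (cv2) and the standard library are available. Lean on these libraries where they do the work, as an engineer would, in place of code of your own. Each camera call takes 0.05 s, during which the arm holds its last target.

### The job

Show the apprentice the balance wheel of the gilt (brass-coloured) clock movement that lies under the magnifier: gently push the magnifier's lens aside with your fingers, without gripping it, until it no longer hangs over the movement, then point at the balance wheel from straight above, fingertips about a finger's width over it, for at least two seconds, and finish still pointing. Do not touch the movement or its holder, leave the magnifier's base standing where it is, and leave everything else on the bench alone.

Things in the scene. Friction and masses are not known exactly. Their poses are not given: they have to be found in the camera images.
- gilt: the gilt clock movement: round brass-coloured plates 72 mm wide, clamped in a low aluminium two-jaw holder 115 mm long (its x, with the thumb nut) and 62 mm wide (its y); it stands loose on one of two black pads (300 x 220 mm, 3 mm thick), any way round. Origin: centre of the holder's underside; z up. The movement's highest part is the balance, 44 mm above the origin.
- gilt_centre (a point): centre of the gilt movement's back plate, 36 mm above the holder's underside
- gilt_balance (a point): the thing to point at: top centre of the balance, a copper-coloured wheel 22 mm wide in a dark round recess, under a short steel bridge with a red jewel in the middle; it lies 20 mm from the movement's centre along body gilt's +x (towards the brass thumb nut), 44 mm above the holder's underside
- magnifier: the bench magnifier's loose stand: grey weighted base 104 mm wide, 2 kg, with a steel post 14 mm thick up to 179 mm above the pad. Origin: centre of the base's underside; z up. It stands behind the gilt movement (farther from the robot) on the same pad; at arm joint 0 the lens arm points along the stand's -x.
- lens_arm (a joint): swing of the lens arm about the post's vertical axis, rad, counter-clockwise from above is positive; free from -1.9 to 1.9 with light friction (under 1 N at the lens) and no spring, it stays where it is left. Starts within about 0.15 of 0, with the lens over the gilt movement.
- post (a point): the post's axis at the height of the lens arm (the hinge of the swing), 140 mm above the stand's underside
- lens (a point): centre of the magnifying lens: clear disc in a white ring 97 mm wide and 16 mm high (8 mm above and below this point), 150 mm from the post's axis, about 90 mm above the gilt movement. The arm between ring and post is a steel bar 8 mm high, 10 mm wide.
- silver: another, the same kind of clock movement and holder as the gilt one, but with silver-coloured plates, 115 x 62 x 44 mm, lying on the other black pad with no magnifier over it; leave alone. Origin: centre of its underside.
- tweezers: brass tweezers, 130 x 12 x 8 mm, lying on the pad of the gilt movement. Origin: centre of its underside (long side along its x).
- red_stick: thin red stick, 135 x 6 x 6 mm, lying on the pad of the gilt movement. Origin: centre of its underside (long side along its x).
- screwdriver: small steel screwdriver, 120 mm long, 14 mm thick, lying on the pad of the silver movement. Origin: centre of its underside (long side along its x).
- loupe: black eye loupe, 36 mm wide, 32 mm high, standing on the pad of the silver movement. Origin: centre of its underside.
- oil_stand: aluminium oil-cup stand with four coloured caps, 50 x 76 x 25 mm, on the pad of the silver movement. Origin: centre of its underside.
- blower: red rubber dust blower standing upright, 58 mm wide, 95 mm high, out to the left side. Origin: centre of its underside.
- parts_pot: white parts pot with blue lid and knob, 63 mm wide, 46 mm high, out to the right side. Origin: centre of its underside.
Not all that is in view belongs to the job. Leave any purple or turquoise look-alike of the gilt alone.

How it is judged:
By the outcome, as a careful person would: the job done as asked, in the order asked, and still so for the second after the job is handed in, with the robot touching nothing.
It also fails if it takes over 54 s, if anything falls off the work surface, if the arm or the gripper's body presses on something with over 40 N, if the wrist force passes 120 N, or if a joint passes its speed limit or range.

## Working session

There is one attempt and no reset: what is moved stays moved. The work goes in short steps, Python scripts to look and compute and a shell command to move; the robot and the scene stay as the last step left them, time stands still between calls to the robot, and variables do not carry over. Pictures are saved under pics/ and viewed, and the job is handed in when it is done.

```bash
ls; mkdir -p pics; python3 - <<'E'
from workcell import bot
import cv2
print(bot.read_state())
for n in("scene","top"):
    c=bot.read_camera(n); cv2.imwrite(f"pics/{n}0.png",cv2.resize(c["pixels"][:,:,::-1],(800,600),interpolation=cv2.INTER_CUBIC))
    print(n,c["fx"],c["fy"],c["cx"],c["cy"],c["dist"],c["R"],c["t"])
E
```

```text
pics
{'time': 0.0, 'q': array([-1.23691375e+00,  2.64804774e-01,  1.60539160e+00,  2.55979658e-05,
        1.27369080e+00, -3.68979102e-02]), 'joint_vel': array([ 9.10309235e-04,  6.10230605e-04,  1.45844116e-03, -1.12613163e-03,
        3.18393412e-04, -9.13187700e-05]), 'joint_torque': array([-9.36964170e-04, -5.15117490e+01, -3.67315221e+01, -1.81564396e-04,
        1.31928729e-02, -2.34577465e-05]), 'tool_pos': array([ 0.24434956, -0.62843716,  0.23321773]), 'tcp_rot': array([-0.37897457,  2.02137568, -2.0167066 ]), 'wrist_force': array([-0.5064408 ,  0.73381313, -0.15067313]), 'torque': array([-0.03537433,  0.02514867, -0.00073454]), 'width': 1.0051985145244913}
scene 442.7797584694762 442.7797584694762 252.6273967941454 194.39936569570503 [-0.08929519  0.          0.          0.          0.        ] [[-0.56881568  0.8223504   0.01373124]
 [ 0.65429104  0.46255971 -0.59828233]
 [-0.49834923 -0.33132814 -0.80116771]] [ 0.27408096 -0.23410731  1.45513771]
top 411.02468952521355 411.02468952521355 261.4245095637624 189.27699820407068 [-0.10606646  0.          0.          0.          0.        ] [[ 0.00282072 -0.99985216  0.01696182]
 [-0.99888685 -0.00361586 -0.04703186]
 [ 0.04708624 -0.01681028 -0.99874937]] [-6.42678536e-04  4.70202252e-01  1.44533008e+00]
```

View pics/scene0.png

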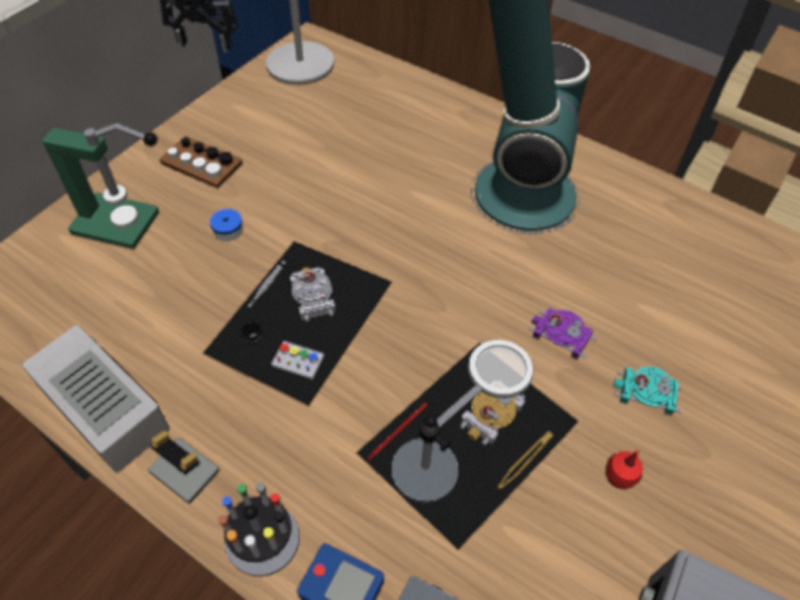

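View pics/top0.png

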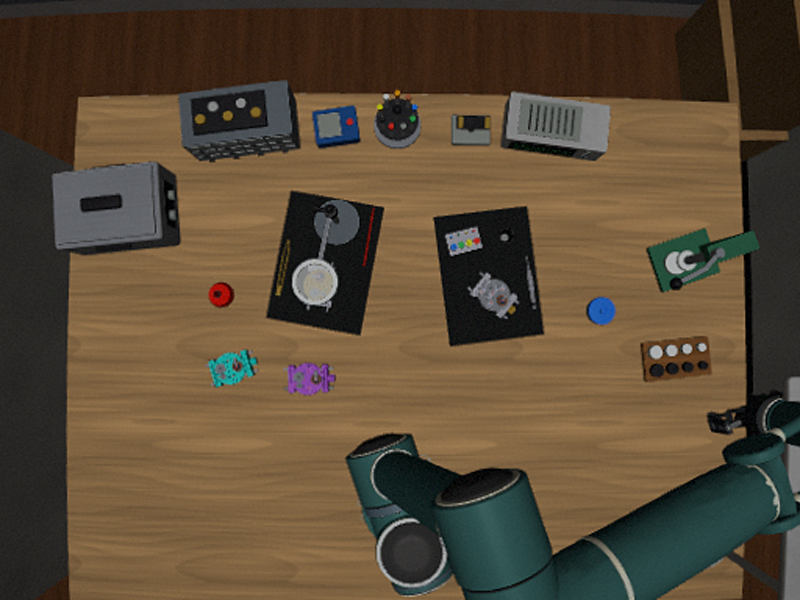

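Candidates (scene 800x600): the gilt under the lens (495,410), silver (312,290), purple (563,330), turquoise (650,388). The brass-coloured one under the lens fits the description, so I'll crop it to check.

```bash
cat > h.py <<'E'
import numpy as np, cv2
from workcell import bot
def ray(c,u,v):
    K=np.array([[c["fx"],0,c["cx"]],[0,c["fy"],c["cy"]],[0,0,1]])
    p=cv2.undistortPoints(np.array([[[u,v]]],float),K,np.array(c["dist"],float))[0,0]
    R=np.array(c["R"]);t=np.array(c["t"]); return -R.T@t, R.T@np.array([p[0],p[1],1])
def at(c,u,v,z):
    o,d=ray(c,u,v); return o+d*(z-o[2])/d[2]
def proj(c,X):
    K=np.array([[c["fx"],0,c["cx"]],[0,c["fy"],c["cy"]],[0,0,1]])
    return cv2.projectPoints(np.atleast_2d(np.array(X,float)),cv2.Rodrigues(np.array(c["R"]))[0],np.array(c["t"],float),K,np.array(c["dist"],float))[0][:,0]
def crop(c,x0,y0,x1,y1,name,s):
    cv2.imwrite("pics/"+name,cv2.resize(c["pixels"][y0:y1,x0:x1,::-1],None,fx=s,fy=s,interpolation=cv2.INTER_CUBIC))
E
python3 - <<'E'
from h import *
c=bot.read_camera("scene");crop(c,220,210,380,330,"s1.png",5)
c=bot.read_camera("top");crop(c,160,110,260,220,"t1.png",5)
E
```

```text
(no output)
```

View pics/s1.png

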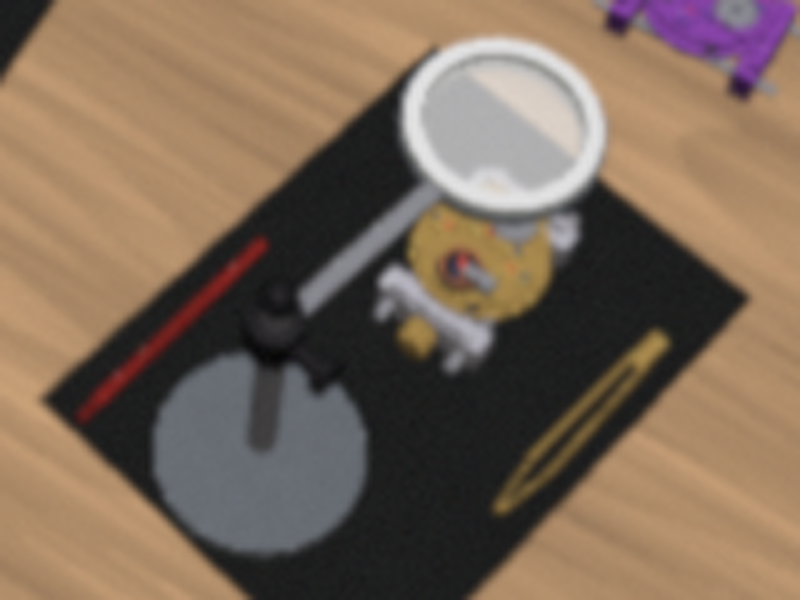

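View pics/t1.png

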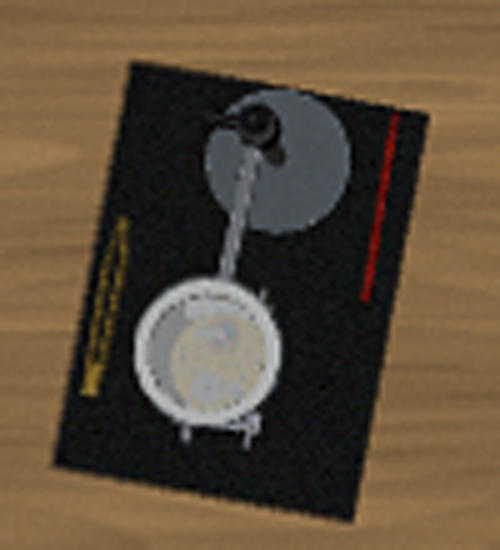

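The scene crop shows the gilt plates with the copper balance and red jewel at crop (463,268), next to the brass nut at (412,335). The white ring is centred near (503,125). In the top crop the ring centre is about (207,351) and the post top about (258,125).

```bash
python3 - <<'E'
from h import *
np.set_printoptions(precision=4,suppress=True)
s=bot.read_camera("scene");t=bot.read_camera("top")
S=lambda x,y:(220+(x+.5)/5-.5,210+(y+.5)/5-.5); T=lambda x,y:(160+(x+.5)/5-.5,110+(y+.5)/5-.5)
print("bal s",at(s,*S(463,268),.047),"bal t",at(t,*T(217,331),.047))
print("plate s",at(s,*S(480,262),.04))
print("nut s",at(s,*S(412,335),.025))
print("lens s",at(s,*S(503,125),.143),"t",at(t,*T(207,351),.143))
print("post top s",at(s,*S(277,297),.182),"t",at(t,*T(258,122),.182))
print("base s",at(s,*S(260,452),.018),"t",at(t,*T(278,161),.018))
for n,c in(("pad corners",[(131,62),(429,115),(353,520),(55,466)]),("tweez",[(122,218),(90,396)]),("red",[(396,114),(365,300)]),("jaw",[(185,435),(250,440),(264,296)])):
    print(n,[at(t,*T(*p),.03 if n=="jaw" else .004)[:2] for p in c])
for n,p in(("purple",(311,379)),("turq",(232,369)),("blower",(220,294)),):print(n,at(t,p[0]*.64,p[1]*.64,.04))
E
```

```text
bal s [0.5175 0.2032 0.047 ] bal t [0.5145 0.2038 0.047 ]
plate s [0.506  0.2074 0.04  ]
nut s [0.5527 0.1976 0.025 ]
lens s [0.4927 0.1968 0.143 ] t [0.4939 0.1981 0.143 ]
post top s [0.6461 0.168  0.182 ] t [0.636  0.1625 0.182 ]
base s [0.645  0.1683 0.018 ] t [0.638  0.1655 0.018 ]
pad corners [array([0.712 , 0.2738]), array([0.674 , 0.0589]), array([0.3837, 0.1114]), array([0.4212, 0.3241])]
tweez [array([0.5988, 0.2784]), array([0.4712, 0.2996])]
red [array([0.6746, 0.0825]), array([0.5404, 0.1038])]
jaw [array([0.4429, 0.2277]), array([0.4396, 0.1821]), array([0.5405, 0.1732])]
purple [0.2836 0.2166 0.04  ]
turq [0.3045 0.393  0.04  ]
blower [0.4712 0.4222 0.04  ]
```

```bash
python3 - <<'E'
from h import *
s=bot.read_state();print(cv2.Rodrigues(s["tcp_rot"])[0].round(3),s["time"])
P=np.array([641,166.]);L=np.array([493,197.5]);print(np.hypot(*(P-L)),np.degrees(np.arctan2(*(L-P)[::-1])))
E
python3 -m jog '[[20,60,0,0,0],[40,120,0,0,0],[60,180,0,0,0],[80,230,0,0,0],[100,290,0,0,0],[120,350,0,0,0],[140,410,0,0,0],[160,470,0,0,0],[180,530,0,0,0],[200,580,0,0,0]]'
```

```text
[[-0.932 -0.     0.362]
 [-0.362  0.001 -0.932]
 [-0.    -1.    -0.001]] 0.3
151.31506864816868 167.98458159304434
time: 1.55
tool_pos: [0.4449, -0.047, 0.235]
tcp_rot: [-0.378, 2.018, -2.019]
wrist_force: [0.4, 0.0, 0.8]
width: -0.002
```

```bash
python3 -m jog '[[12,35,0,0,0],[24,70,0,0,0],[36,105,0,0,0],[47,140,0,0,0],[47,140,0,0,0],[47,140,-20,0,0],[47,140,-40,0,0],[47,140,-60,0,0],[47,140,-85,0,0],[47,140,-85,0,0]]'; python3 - <<'E'
from h import *
s=bot.read_camera("scene");crop(s,220,190,380,310,"s2.png",5)
c=bot.read_camera("top");crop(c,160,110,280,220,"t2.png",5)
st=bot.read_state();p=st["tool_pos"];print(p,st["wrist_force"])
tip=p-[0,0,.025];print("tip px in s crop",(proj(s,tip)-[220,190])*5,"tcp",(proj(s,p)-[220,190])*5)
cv2.imwrite("pics/w2.png",bot.read_camera("wrist")["pixels"][:,:,::-1])
E
```

```text
time: 2.8
tool_pos: [0.4893, 0.0897, 0.1475]
tcp_rot: [-0.384, 2.021, -2.022]
wrist_force: [-0.1, 0.1, 0.8]
width: -0.001
[0.49160478 0.09032528 0.150038  ] [ 0.23747205 -0.2811785  -0.13124862]
tip px in s crop [[307.44795477 133.6815046 ]] tcp [[310.90380577 104.57913371]]
```

View pics/s2.png

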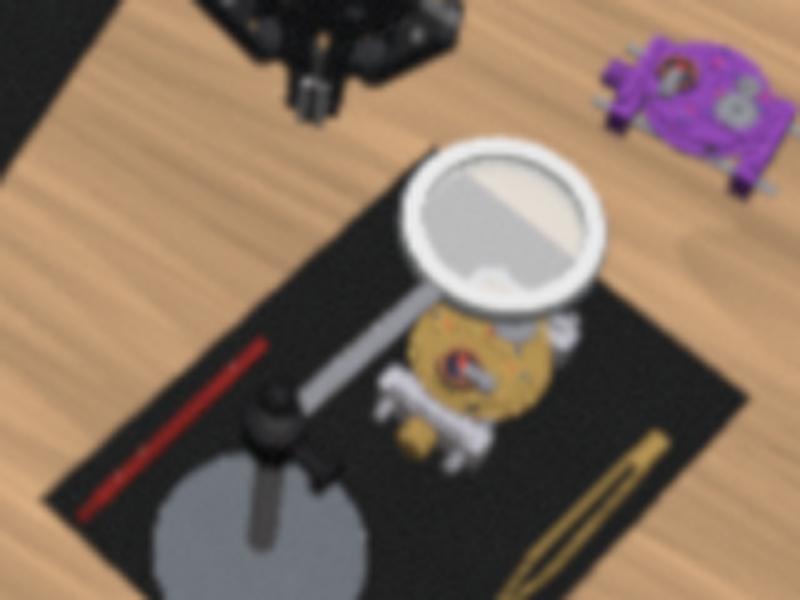

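View pics/w2.png

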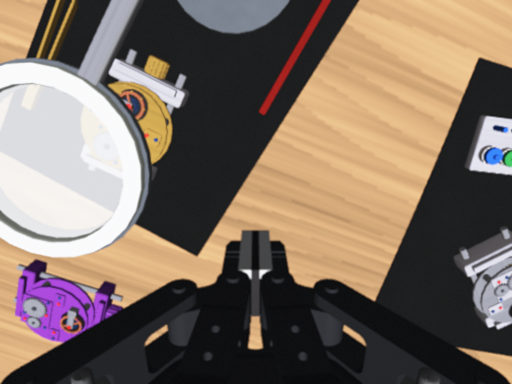

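The wrist view shows the closed fingertips at (255,270), clear of the lens ring (rim at about 150,165) with nothing touched. In the scene crop the fingertips are at (315,122). I'll lower slightly and push along the arc.

```bash
python3 -m jog '[[0,0,-10,0,0],[-1,10,-10,0,0],[-3,20,-10,0,0],[-7,31,-10,0,0],[-9,42,-10,0,0],[-11,53,-10,0,0],[-13,65,-10,0,0],[-13,76,-10,0,0],[-13,87,-10,0,0],[-11,99,-10,0,0]]'; python3 - <<'E'
from h import *
s=bot.read_camera("scene");crop(s,220,190,380,310,"s3.png",5)
st=bot.read_state();print(st["time"],st["tool_pos"],st["wrist_force"])
E
```

```text
time: 4.2
tool_pos: [0.4806, 0.1906, 0.1396]
tcp_rot: [-0.379, 2.019, -2.019]
wrist_force: [0.2, -0.6, 0.1]
width: 0.001
4.25 [0.48111663 0.19189038 0.1397224 ] [ 0.68026784  1.41234236 -0.1005396 ]
```

View pics/s3.png

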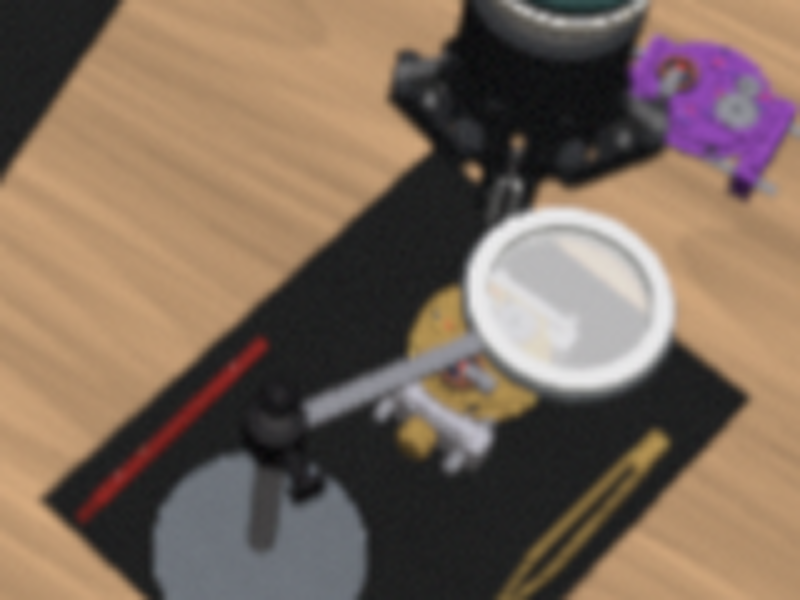

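The ring has moved with the fingers (now centred at crop 570,300), the base looks unmoved and the force is about 1 N. I'll continue the arc.

```bash
python3 -m jog '[[2,11,0,0,0],[4,22,0,0,0],[8,33,0,0,0],[12,43,0,0,0],[17,53,0,0,0],[23,63,0,0,0],[29,73,0,0,0],[36,82,0,0,0],[44,90,0,0,0],[52,98,0,0,0]]'; python3 -m jog '[[9,7,0,0,0],[18,14,0,0,0],[27,20,0,0,0],[37,25,0,0,0],[48,30,0,0,0],[48,30,0,0,0],[40,20,0,0,0],[25,5,0,0,0],[10,-10,0,0,0],[0,-20,0,0,0]]'; python3 - <<'E'
from h import *
s=bot.read_camera("scene");crop(s,220,190,380,310,"s4.png",5)
c=bot.read_camera("top");crop(c,140,100,260,220,"t4.png",5)
st=bot.read_state();print(st["time"],st["tool_pos"],st["wrist_force"])
E
```

```text
time: 5.5
tool_pos: [0.5332, 0.2883, 0.1395]
tcp_rot: [-0.379, 2.019, -2.019]
wrist_force: [0.1, -0.4, 1.1]
width: 0.002
time: 6.75
tool_pos: [0.531, 0.2666, 0.1395]
tcp_rot: [-0.379, 2.019, -2.02]
wrist_force: [-0.5, 0.3, 0.5]
width: 0.004
6.85 [0.53111814 0.26658371 0.13954137] [ 0.67905199 -0.31169712 -0.94016559]
```

View pics/s4.png

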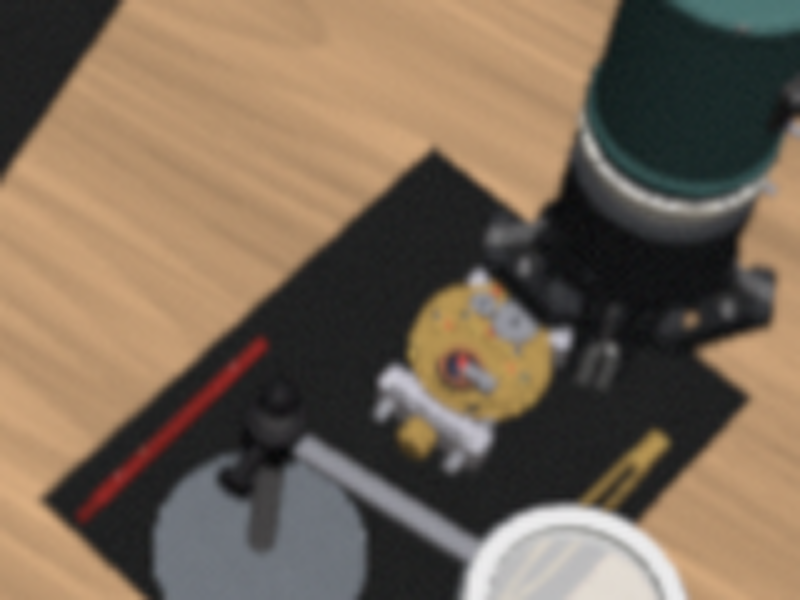

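View pics/t4.png

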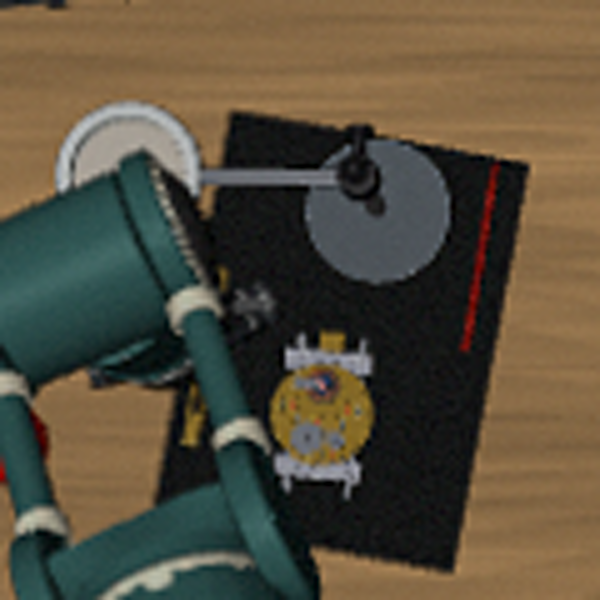

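The lens is now well aside, at top crop (130,170), with the arm square off to the left. The gilt is fully visible: red jewel at top crop (322,383) and scene crop (463,368), brass nut at top crop (333,342). I'll triangulate the balance and check where the fingertips are.

```bash
python3 - <<'E'
from h import *
np.set_printoptions(precision=4,suppress=True)
s=bot.read_camera("scene");t=bot.read_camera("top");st=bot.read_state()
S=lambda x,y:(220+(x+.5)/5-.5,190+(y+.5)/5-.5); T=lambda x,y:(140+(x+.5)/5-.5,100+(y+.5)/5-.5)
print("bal",at(s,*S(463,368),.047),at(t,*T(322,383),.047),"plate",at(s,*S(481,352),.041),at(t,*T(322,415),.041),"nut t",at(t,*T(333,342),.025))
print("lens",at(t,*T(128,170),.143),"base",at(s,*S(260,552),.018),at(t,*T(377,211),.018))
p=st["tool_pos"]
for d in(0,.01,.02,.025,.03):print(d,(proj(s,p-[0,0,d])-[219.6,189.6])*5)
w=bot.read_camera("wrist");cv2.imwrite("pics/w4.png",w["pixels"][:,:,::-1]);print(proj(w,p-[0,0,.025]),-np.array(w["R"]).T@w["t"],proj(w,[.516,.2035,.047]))
E
```

```text
bal [0.5175 0.2032 0.047 ] [0.5131 0.2003 0.047 ] plate [0.5013 0.2051 0.041 ] [0.4913 0.2009 0.041 ] nut t [0.5438 0.1956 0.025 ]
lens [0.6443 0.3169 0.143 ] base [0.645  0.1683 0.018 ] [0.638  0.1662 0.018 ]
0 [[595.4141 368.1873]]
0.01 [[591.6203 378.6076]]
0.02 [[587.8857 388.8586]]
0.025 [[586.0402 393.9219]]
0.03 [[584.2089 398.9443]]
[[256.6444 226.1691]] [0.6059 0.2971 0.2777] [[323.1947 232.726 ]]
```

View pics/w4.png

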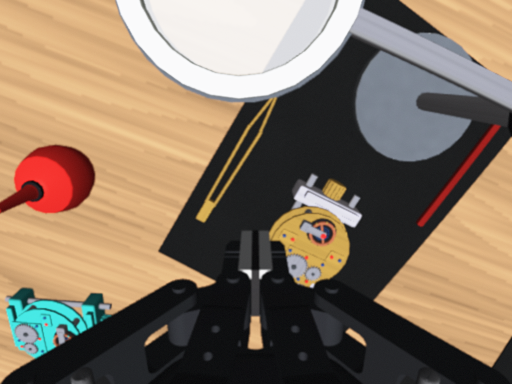

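The two cameras and the wrist view agree on the balance at about (0.516, 0.203, 0.047): the wrist view shows the jewel at (322,233) and the prediction is (323,233). The base has not moved between pictures. I'll move above the balance and descend to a gap of about 17 mm.

```bash
python3 -m jog '[[-5,-20,0,0,0],[-10,-40,0,0,0],[-17,-65,0,0,0],[-17,-65,0,0,0],[-17,-65,-10,0,0],[-17,-65,-20,0,0],[-17,-65,-30,0,0],[-17,-65,-38,0,0],[-17,-65,-38,0,0],[-17,-65,-38,0,0]]'; python3 - <<'E'
from h import *
np.set_printoptions(precision=4,suppress=True)
s=bot.read_camera("scene");crop(s,260,220,360,295,"s5.png",8)
w=bot.read_camera("wrist");cv2.imwrite("pics/w5.png",w["pixels"][:,:,::-1])
p=np.mean([bot.read_state()["tool_pos"] for _ in range(10)],0);print(p)
print("scene crop bal",(proj(s,[.516,.203,.047])-[259.6,219.6])*8,"tip",(proj(s,p-[0,0,.025])-[259.6,219.6])*8,"wrist bal",proj(w,[.516,.203,.047]),"tip",proj(w,p-[0,0,.025]))
E
```

```text
time: 8.25
tool_pos: [0.5158, 0.2031, 0.1017]
tcp_rot: [-0.379, 2.019, -2.019]
wrist_force: [-0.7, -0.8, 0.3]
width: 0.004
[0.516  0.2031 0.1021]
scene crop bal [[422.5156 344.9152]] tip [[434.9399 298.1069]] wrist bal [[256.5836 205.9524]] tip [[256.7314 226.1778]]
```

View pics/s5.png

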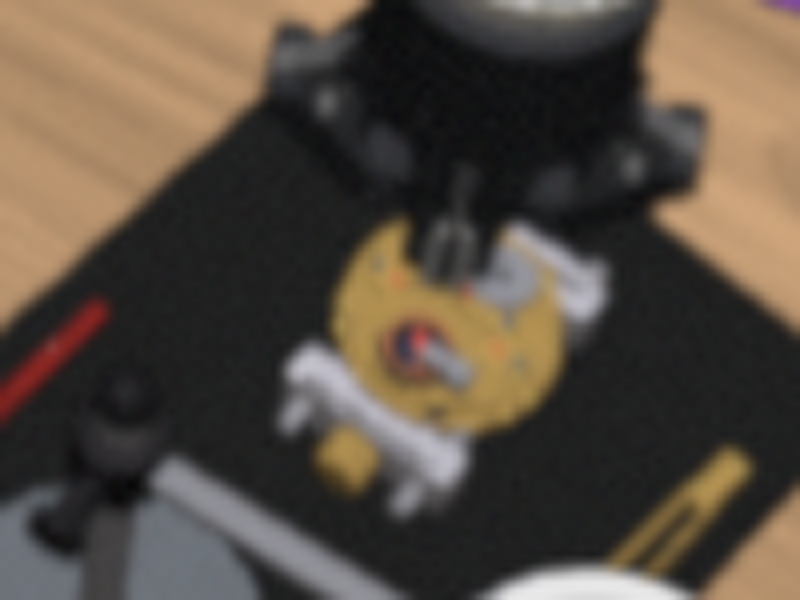

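View pics/w5.png

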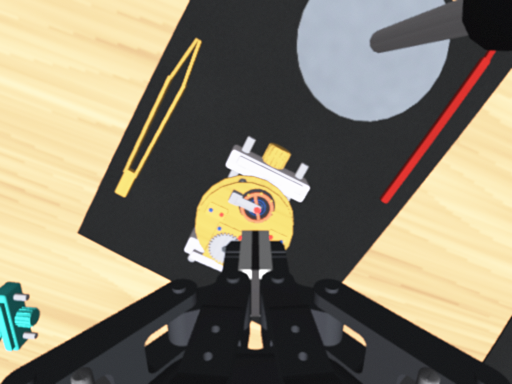

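```bash
python3 - <<'E'
from h import *
np.set_printoptions(precision=3,suppress=True)
s=bot.read_camera("scene");w=bot.read_camera("wrist");p=np.array([.516,.2031,.1021]);f=np.array([.932,.362,0]);j=np.array([.362,-.932,0])
print(w["fx"],w["R"]@f,w["R"]@np.array([0,0,-1]))
for a in(0,.005,.011):
  for d in(.0,.01,.012,.015,.02,.025):
    X=p+a*f-[0,0,d];print(a,d,proj(w,X),(proj(s,X)-[259.6,219.6])*8)
print(proj(w,[p-[0,0,.02]+.0145*j,p-[0,0,.02]-.0145*j]))
crop(s,300,235,332,259,"s5b.png",25)
crop(w,200,190,310,330,"w5b.png",4)
E
```

```text
318.717226499618 [-0.001 -0.95  -0.312] [ 0.    -0.312  0.95 ]
0 0.0 [[256.784 248.576]] [[445.72 257.4 ]]
0 0.01 [[256.686 238.84 ]] [[441.42  273.867]]
0 0.012 [[256.668 237.024]] [[440.567 277.13 ]]
0 0.015 [[256.641 234.376]] [[439.293 282.006]]
0 0.02 [[256.599 230.152]] [[437.183 290.082]]
0 0.025 [[256.559 226.149]] [[435.088 298.097]]
0.005 0.0 [[256.794 239.452]] [[443.159 271.762]]
0.005 0.01 [[256.694 230.14 ]] [[438.865 288.162]]
0.005 0.012 [[256.676 228.405]] [[438.014 291.411]]
0.005 0.015 [[256.648 225.875]] [[436.742 296.267]]
0.005 0.02 [[256.605 221.842]] [[434.635 304.31 ]]
0.005 0.025 [[256.564 218.023]] [[432.543 312.291]]
0.011 0.0 [[256.805 228.238]] [[440.065 289.098]]
0.011 0.01 [[256.704 219.465]] [[435.779 305.415]]
0.011 0.012 [[256.685 217.832]] [[434.929 308.648]]
0.011 0.015 [[256.657 215.451]] [[433.66  313.479]]
0.011 0.02 [[256.613 211.659]] [[431.557 321.481]]
0.011 0.025 [[256.572 208.071]] [[429.469 329.421]]
[[283.043 230.115]
 [230.155 230.157]]
```

View pics/w5b.png

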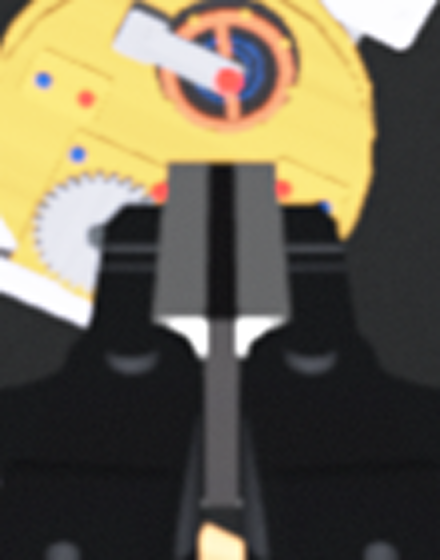

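View pics/s5b.png

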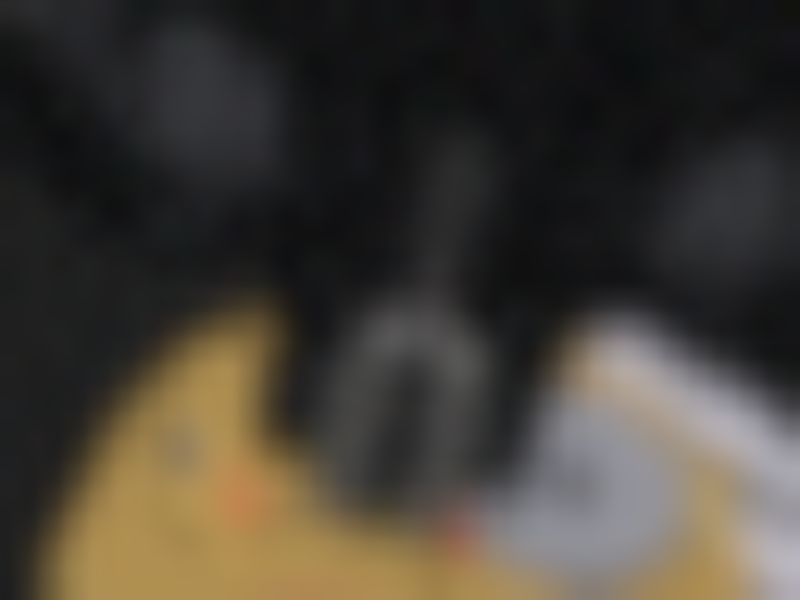

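```bash
python3 - <<'E'
from h import *
print(bot.read_state()["q"].round(3))
E
python3 -m jog '[[0,0,0,10,0],[0,0,0,20,0],[0,0,0,30,0],[0,0,0,40,0],[0,0,0,50,0],[0,0,0,60,0],[0,0,0,60,0],[0,0,0,60,0],[0,0,0,60,0],[0,0,0,60,0]]'; python3 - <<'E'
from h import *
st=bot.read_state();print(st["q"].round(3))
s=bot.read_camera("scene");crop(s,260,220,360,295,"s6.png",8)
w=bot.read_camera("wrist");crop(w,150,120,350,270,"w6.png",4)
p=st["tool_pos"];print(p);R=cv2.Rodrigues(st["tcp_rot"])[0]
for d in(0,.01,.02,.025):
  print(d,(proj(s,p-[0,0,d])-[259.6,219.6])*8)
print((proj(w,[.516,.203,.047])-[149.6,119.6])*4)
E
```

```text
[ 0.33   0.158  1.992 -0.     0.991  1.53 ]
time: 9.7
tool_pos: [0.5156, 0.2029, 0.1016]
tcp_rot: [-1.133, 1.322, -1.321]
wrist_force: [-0.7, 0.7, -0.1]
width: -0.001
[ 0.33   0.158  1.993 -0.     0.991  0.484]
[0.51558148 0.20286592 0.10157499]
0 [[445.51349366 256.86416981]]
0.01 [[441.21786104 273.32491577]]
0.02 [[436.98547609 289.53355934]]
0.025 [[434.8925825  297.54508411]]
[[434.59172038 353.50678354]]
```

View pics/s6.png

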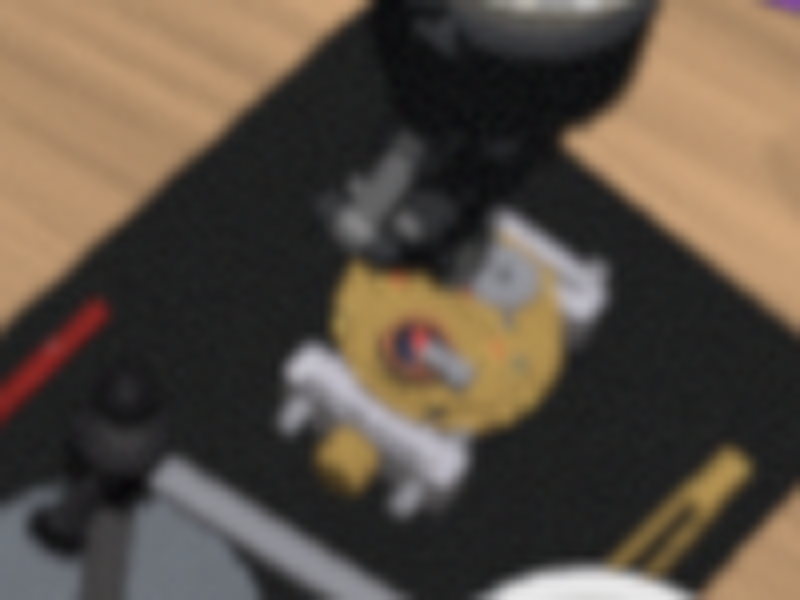

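View pics/w6.png

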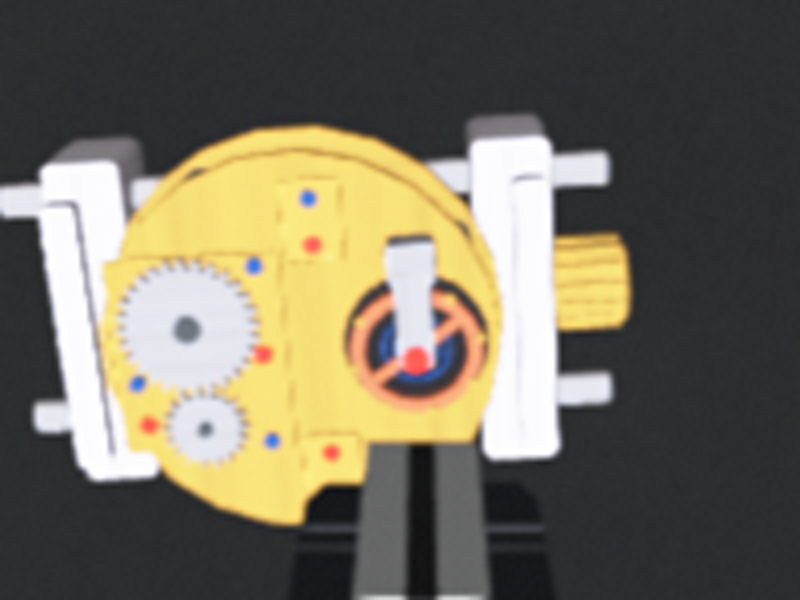

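```bash
python3 -m jog '[[-1,0,0,10,0],[-2,-1,0,20,0],[-2,-1,0,30,0],[-2,-1,0,35,0],[-2,-1,0,35,0],[-2,-1,0,35,0],[-2,-1,0,35,0],[-2,-1,0,35,0],[-2,-1,0,35,0],[-2,-1,0,35,0]]'; python3 - <<'E'
from h import *
st=bot.read_state();print(st["q"].round(3))
s=bot.read_camera("scene");crop(s,295,230,335,260,"s7.png",20)
w=bot.read_camera("wrist");crop(w,150,120,350,270,"w7.png",4)
p=st["tool_pos"];print(p);R=cv2.Rodrigues(st["tcp_rot"])[0];print(R.round(2))
h=np.array([.954,.3,0]);
for a in (0,.007,.011,.0145):
 for d in(-.01,0,.01,.02,.025):
  print(a,d,(proj(s,p+a*h-[0,0,d])-[294.5,229.5])[0]*20)
# triangulate jewel
print(at(w,0,0,0)*0, [ (proj(w,[x,y,.047])[0]-[149.6,119.6])*4 for x,y in((.516,.203),(.513,.202))])
E
```

```text
time: 11.05
tool_pos: [0.5136, 0.2019, 0.1016]
tcp_rot: [-1.392, 0.866, -0.866]
wrist_force: [0.9, 0.3, 0.8]
width: 0.003
[ 0.329  0.154  1.997 -0.     0.99  -0.129]
[0.51358409 0.2018783  0.10157612]
[[ 0.44 -0.    0.9 ]
 [-0.9  -0.    0.44]
 [ 0.   -1.   -0.  ]]
0 -0.01 [427.87234662 386.0722144 ]
0 0 [416.97786933 427.94488241]
0 0.01 [406.24459317 469.17280138]
0 0.02 [395.66909897 509.77023741]
0 0.025 [390.43947681 529.83687197]
0.007 -0.01 [415.05794253 435.56354566]
0.007 0 [404.21528878 477.20494598]
0.007 0.01 [393.53387486 518.20219187]
0.007 0.02 [383.0102608  558.56961114]
0.007 0.025 [377.80657925 578.52150158]
0.011 -0.01 [407.68839878 464.0095861 ]
0.011 0 [396.87598814 505.51643551]
0.011 0.01 [386.22482861 546.37951515]
0.011 0.02 [375.73146851 586.61318722]
0.011 0.025 [370.54291032 606.49837128]
0.0145 -0.01 [401.21179807 488.99906587]
0.0145 0 [390.42623058 530.38673629]
0.0145 0.01 [379.80191743 571.13100085]
0.0145 0.02 [369.33539687 611.24625124]
0.0145 0.025 [364.16025289 631.07238066]
[ 0.  0. -0.] [array([446.4258354 , 360.21761794]), array([427.23602535, 357.8129744 ])]
```

View pics/s7.png

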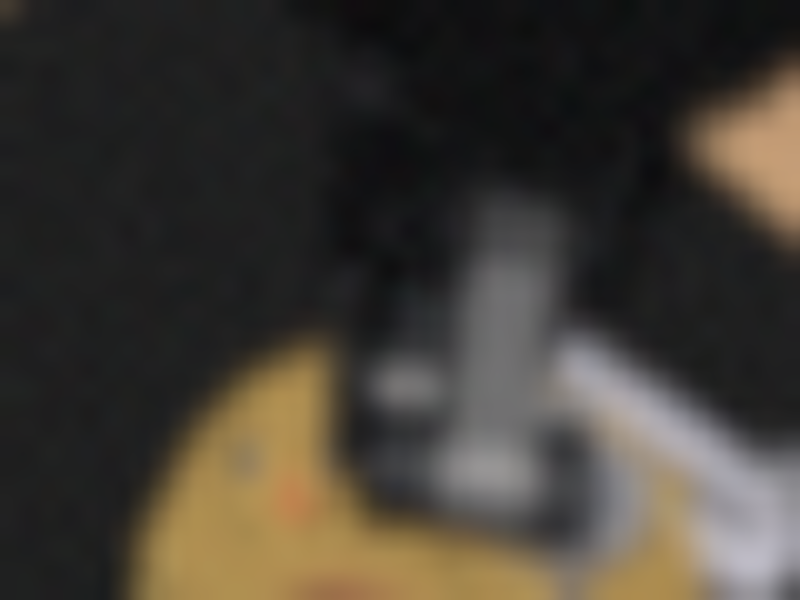

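View pics/w7.png

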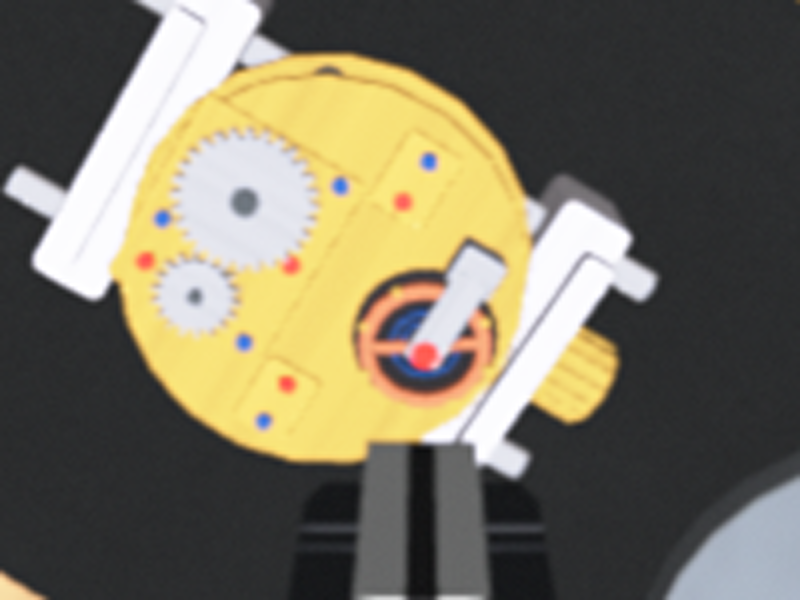

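```bash
python3 - <<'E'
from h import *
st=bot.read_state();p=st["tool_pos"]
fr=[bot.read_camera("scene") for _ in range(12)];s=fr[0]
im=np.mean([f["pixels"].astype(float) for f in fr],0)[205:270,280:365,::-1]
im=255*(im/255)**.5
im=cv2.resize(im,None,fx=9,fy=9,interpolation=cv2.INTER_CUBIC).clip(0,255).astype(np.uint8)
f=np.array([-.44,.9,0]);j=np.array([.9,.44,0])
def q(X):return tuple(int(v) for v in ((proj(s,X)[0]-[279.5,204.5])*9))
o=np.array([.0,0,0])
for d in(-.08,-.04,0,.025): cv2.circle(im,q(p-[0,0,d]),3,(0,0,255),-1)
box=[p+a*f+b*j-[0,0,.025] for a,b in((.011,.007),(.011,-.007),(-.011,-.007),(-.011,.007))]
cv2.polylines(im,[np.array([q(X) for X in box])],True,(0,255,0),1)
cv2.circle(im,q([.5128,.202,.047]),4,(255,0,255),1)
cv2.imwrite("pics/s8.png",im)
w=bot.read_camera("wrist");wi=w["pixels"][:,:,::-1].copy();wi=cv2.resize(wi[150:330,150:360],None,fx=3.3,fy=3.3)
def qw(X):return tuple(int(v) for v in ((proj(w,X)[0]-[149.6,149.6])*3.3))
cv2.polylines(wi,[np.array([qw(X) for X in box])],True,(0,255,0),1)
cv2.imwrite("pics/w8.png",wi)
E
```

```text
(no output)
```

View pics/s8.png

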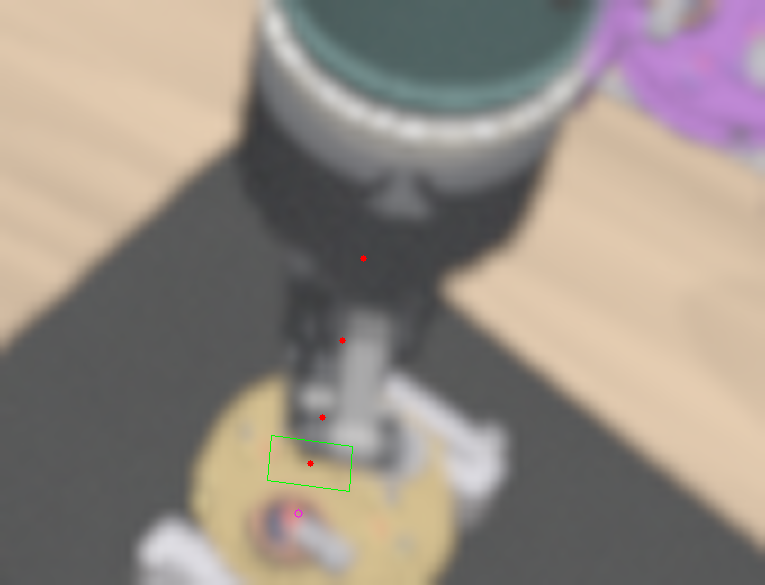

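View pics/w8.png

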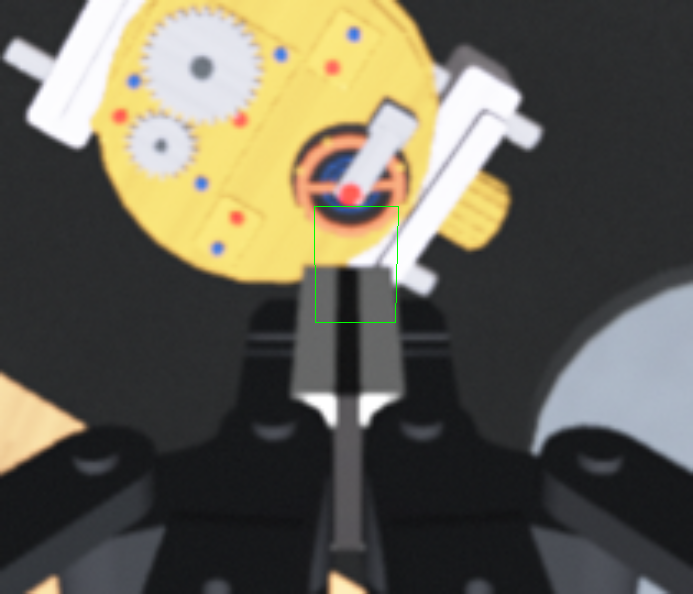

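```bash
python3 - <<'E'
from h import *
st=bot.read_state();p=st["tool_pos"];R=cv2.Rodrigues(st["tcp_rot"])[0];f=-R[:,0];j=R[:,2];print(p,f,j)
def show(name,x0,y0,x1,y1,k,out):
    fr=[bot.read_camera(name) for _ in range(8)];s=fr[0]
    im=np.mean([q["pixels"].astype(float) for q in fr],0)
    if name=="scene":
        m=(im[:,:,0]>1.6*im[:,:,1])&(im[:,:,0]>120);ys,xs=np.nonzero(m[245:275,295:330]);print("red px",list(zip(xs+295,ys+245)))
        print("jewel pred",proj(s,[.5128,.202,.047]))
    im=im[y0:y1,x0:x1,::-1];im=255*(im/255)**.45
    im=cv2.resize(im,None,fx=k,fy=k,interpolation=cv2.INTER_CUBIC).clip(0,255).astype(np.uint8)
    g=lambda X:tuple(int(v) for v in ((proj(s,X)[0]-[x0-.5,y0-.5])*k))
    for d in np.arange(-.2,.03,.04):
        cv2.circle(im,g(p-[0,0,d]),2,(0,0,255),-1)
    # body box bottom: grasp 6 ahead, body 54 behind
    for hx,hy in((.038,.0425),):
        for a,b in((hx,hy),):
            cv2.polylines(im,[np.array([g(p+[0,0,.048]+sx*a*f+sy*b*j) for sx,sy in((1,1),(1,-1),(-1,-1),(-1,1))])],True,(0,255,0),1)
    cv2.imwrite("pics/"+out,im)
show("scene",270,170,370,245+15,8,"s9.png")
show("top",160,110,260,200,8,"t9.png")
E
```

```text
[0.51359133 0.20189013 0.1016036 ] [-4.42177178e-01  8.96927724e-01  1.99012467e-05] [ 8.96927724e-01  4.42177179e-01 -7.38496335e-06]
red px [(np.int64(312), np.int64(261)), (np.int64(313), np.int64(261)), (np.int64(311), np.int64(262)), (np.int64(312), np.int64(262)), (np.int64(313), np.int64(262)), (np.int64(312), np.int64(263))]
jewel pred [[312.71458729 261.568189  ]]
```

View pics/s9.png

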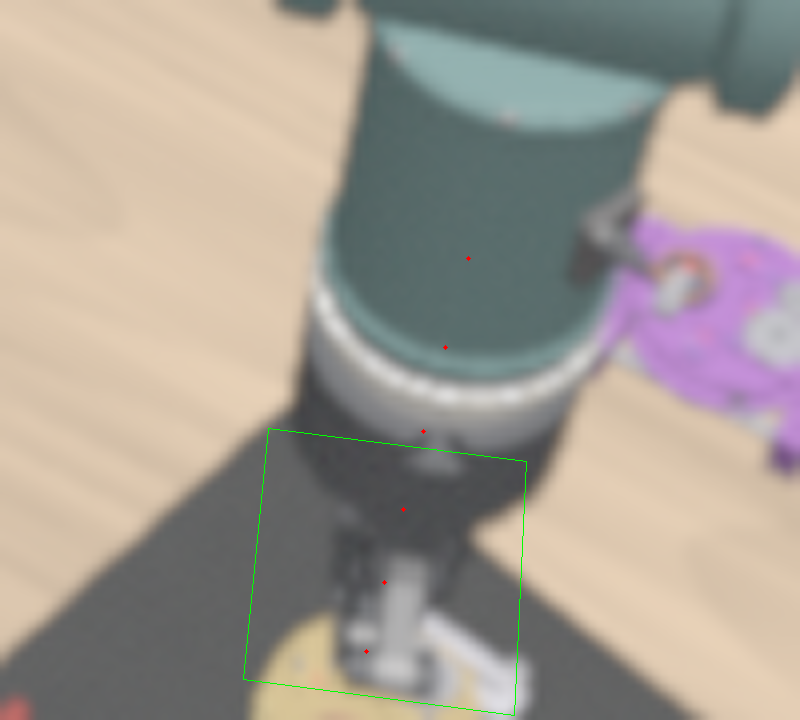

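View pics/t9.png

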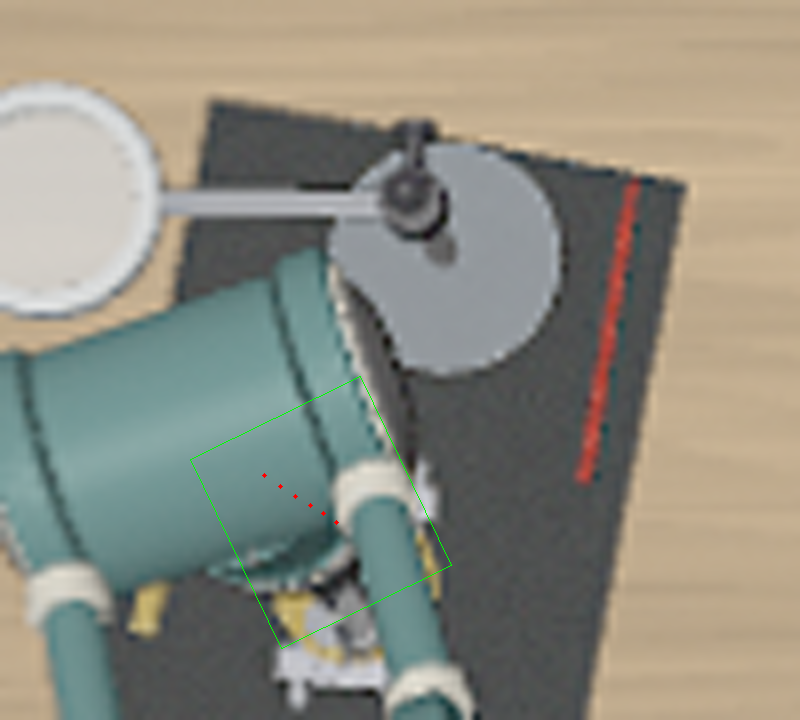

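```bash
cat >> h.py <<'E'
def look(tag):
    st=bot.read_state();p=st["tool_pos"];R=cv2.Rodrigues(st["tcp_rot"])[0];f=-R[:,0];j=R[:,2];print(st["time"],p,f.round(2),st["wrist_force"].round(1))
    for name,n,win,k,gm in(("scene",8,(285,205,360,280),8,.5),("wrist",1,(150,130,360,330),3,1)):
        x0,y0,x1,y1=win
        fr=[bot.read_camera(name) for _ in range(n)];s=fr[0]
        im=np.mean([q["pixels"].astype(float) for q in fr],0)[y0:y1,x0:x1,::-1];im=255*(im/255)**gm
        im=cv2.resize(im,None,fx=k,fy=k,interpolation=cv2.INTER_CUBIC).clip(0,255).astype(np.uint8)
        g=lambda X:tuple(int(v) for v in ((proj(s,X)[0]-[x0-.5,y0-.5])*k))
        for d in (0,.0125,.025): cv2.circle(im,g(p-[0,0,d]),2,(0,0,255),-1)
        cv2.polylines(im,[np.array([g(p-[0,0,.025]+a*f*.011+b*.007*j) for a,b in((1,1),(1,-1),(-1,-1),(-1,1))])],True,(0,255,0),1)
        cv2.circle(im,g([.5128,.202,.047]),4,(255,0,255),1)
        cv2.imwrite(f"pics/{name[0]}{tag}.png",im)
E
python3 -m jog '[[0,0,-5,0,0],[0,0,-10,0,0],[0,0,-14,0,0],[0,0,-14,0,0],[0,0,-14,0,0],[0,0,-14,0,0],[0,0,-14,0,0],[0,0,-14,0,0],[0,0,-14,0,0],[0,0,-14,0,0]]'; python3 -c "
from h import *
look('10')"
```

```text
time: 13.85
tool_pos: [0.5136, 0.2019, 0.0876]
tcp_rot: [-1.392, 0.866, -0.866]
wrist_force: [-0.6, -0.5, -0.0]
width: 0.001
13.85 [0.5135824  0.20188459 0.08761862] [-0.44  0.9   0.  ] [-0.6 -0.5 -0. ]
```

View pics/s10.png

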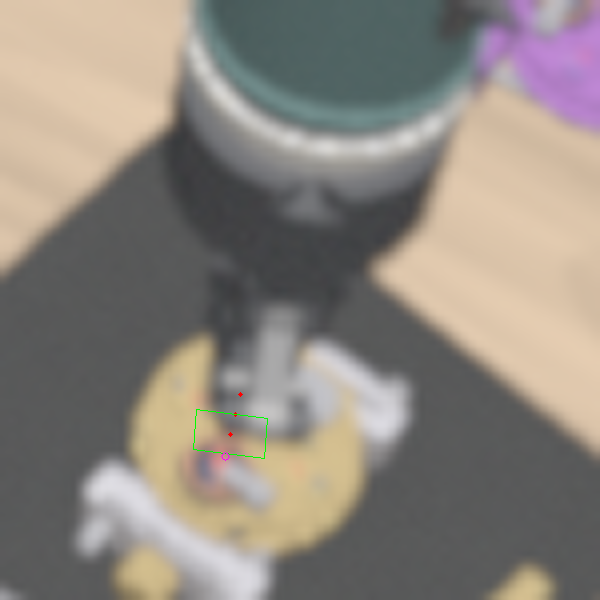

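View pics/w10.png

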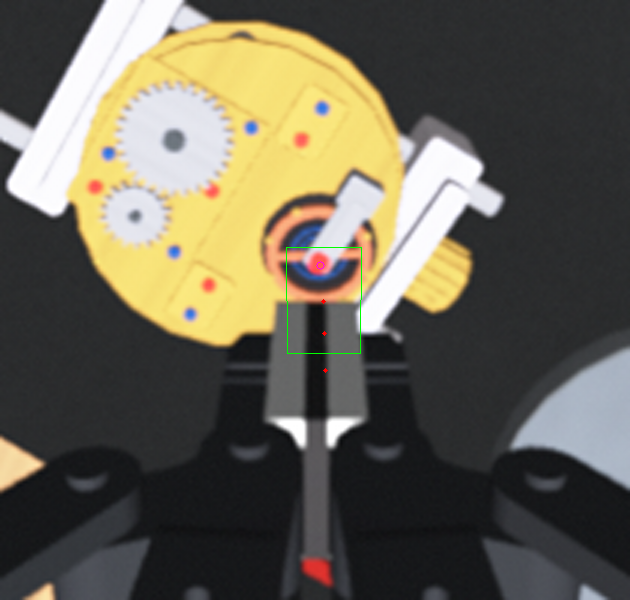

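```bash
python3 - <<'E'
from h import *
np.set_printoptions(precision=4,suppress=True)
t=bot.read_camera("top");s=bot.read_camera("scene")
for z in(.1,.115,.14,.18,.2):print(z,at(t,140+250/5,100+305/5,z))
print("t4 TCP",(proj(t,[.5311,.2666,.1395])-[139.5,99.5])*5)
im=cv2.imread("pics/t4.png")[200:440,60:360];cv2.imwrite("pics/t4b.png",cv2.resize((255*(im/255.)**.5).astype(np.uint8),None,fx=2.5,fy=2.5))
E
```

```text
0.1 [0.5597 0.2412 0.1   ]
0.115 [0.558  0.2389 0.115 ]
0.14 [0.5551 0.2349 0.14  ]
0.18 [0.5504 0.2286 0.18  ]
0.2 [0.5481 0.2254 0.2   ]
t4 TCP [[203.4638 344.2657]]
```

View pics/t4b.png

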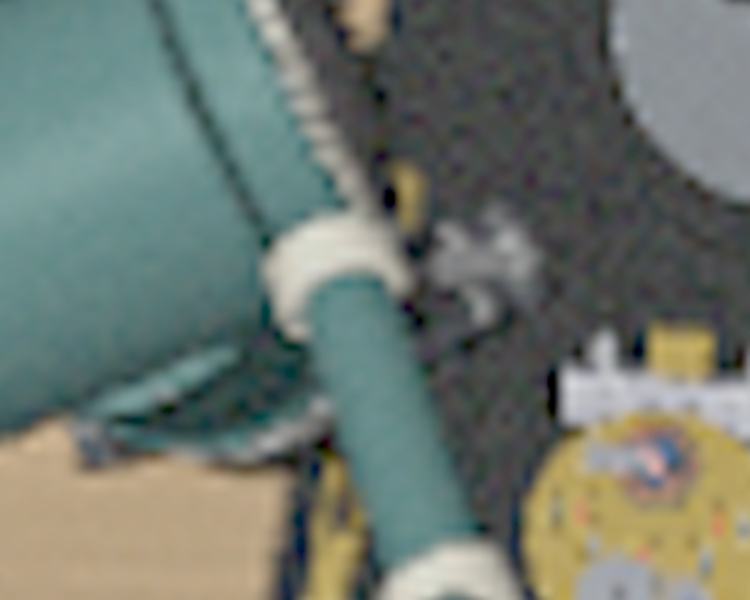

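The closed pads appear farther back in the wrist picture than the stated 25 mm. I'll check the fingertip depth by opening to a known width: its size in pixels gives the depth.

```bash
python3 -m jog '[[0,0,15,0,40],[0,0,15,0,40],[0,0,15,0,40],[0,0,15,0,40],[0,0,15,0,40],[0,0,15,0,40],[0,0,15,0,40],[0,0,15,0,40],[0,0,15,0,40],[0,0,15,0,40]]'; python3 - <<'E'
from h import *
st=bot.read_state();print(st["time"],st["width"]*85.4,st["tool_pos"])
w=bot.read_camera("wrist");crop(w,160,180,360,330,"w11.png",4)
E
```

```text
time: 15.65
tool_pos: [0.5136, 0.2019, 0.1026]
tcp_rot: [-1.392, 0.866, -0.866]
wrist_force: [-0.2, 0.2, -0.1]
width: 0.471
15.65 40.26098862096102 [0.51360314 0.20188501 0.10258144]
```

View pics/w11.png

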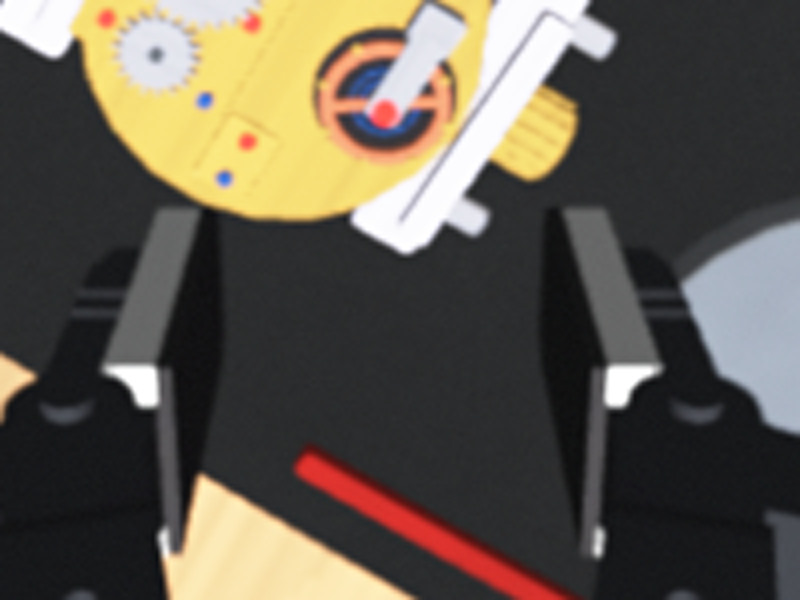

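```bash
python3 - <<'E'
from h import *
w=bot.read_camera("wrist")
a=w["pixels"][222:282,180:225,::-1].astype(float);b=w["pixels"][222:282,290:335,::-1].astype(float)
im=np.hstack([a,b]);im=(255*(im/255)**.4).astype(np.uint8)
cv2.imwrite("pics/w12.png",cv2.resize(im,None,fx=8.8,fy=8.8,interpolation=cv2.INTER_NEAREST))
E
```

```text
(no output)
```

View pics/w12.png

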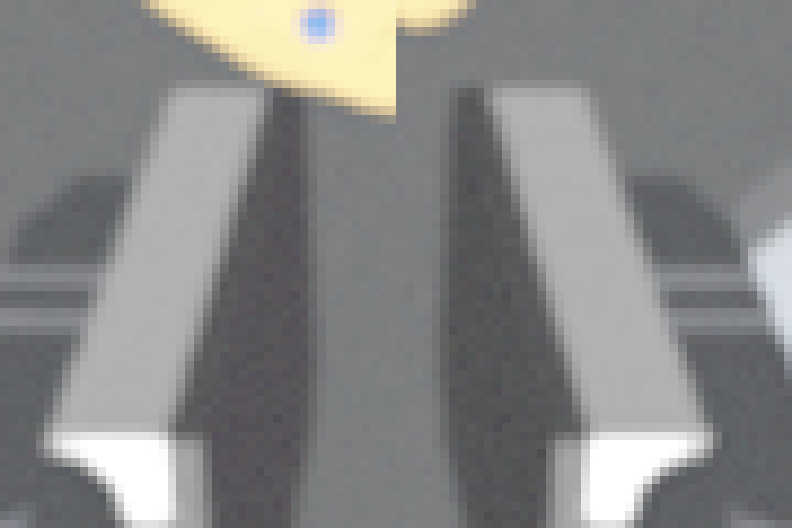

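```bash
python3 -m jog '[[0,0,0,0,85],[0,0,0,0,85],[0,0,0,0,85],[0,0,0,0,85],[0,0,0,0,85],[0,0,0,0,85],[0,0,0,0,85],[0,0,0,0,85],[0,0,0,0,85],[0,0,0,0,85]]'; python3 - <<'E'
from h import *
st=bot.read_state();print(st["time"],st["width"]*85.4,st["tool_pos"])
w=bot.read_camera("wrist")
print(w["cx"],w["cy"],w["dist"])
a=w["pixels"][215:290,110:200,::-1].astype(float);b=w["pixels"][215:290,310:400,::-1].astype(float)
im=np.vstack([a,b]);im=(255*(im/255)**.4).astype(np.uint8)
cv2.imwrite("pics/w13.png",cv2.resize(np.hstack([a,b])**.4*(255/255**.4),None,fx=4.4,fy=4.4,interpolation=cv2.INTER_NEAREST))
cv2.imwrite("pics/w14.png",w["pixels"][:,:,::-1])
E
```

```text
time: 17.0
tool_pos: [0.5136, 0.2019, 0.1026]
tcp_rot: [-1.392, 0.866, -0.866]
wrist_force: [-0.6, -0.4, 0.5]
width: 0.996
17.0 85.03259626865696 [0.51360603 0.20185984 0.1025745 ]
254.9361263897686 183.37240546919938 [-0.04861675  0.          0.          0.          0.        ][ WARN:0@1.110] global loadsave.cpp:1063 imwrite_ Unsupported depth image for selected encoder is fallbacked to CV_8U.
```

View pics/w13.png

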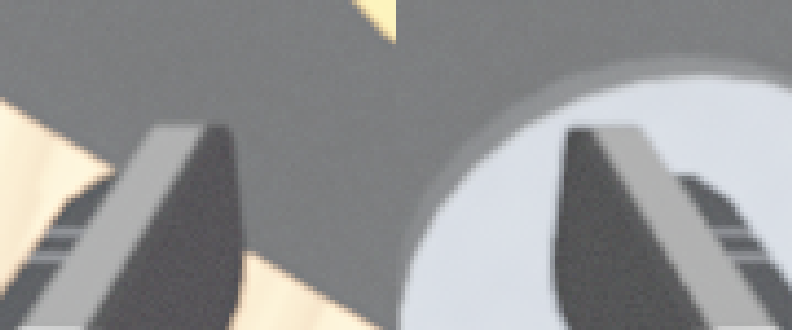

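View pics/w14.png

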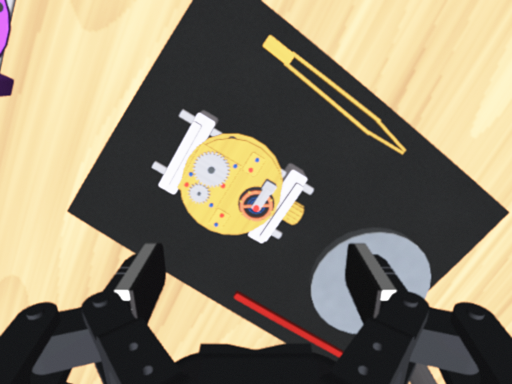

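```bash
python3 - <<'E'
from h import *
from scipy.optimize import least_squares
w=bot.read_camera("wrist");st=bot.read_state();p=st["tool_pos"];R=cv2.Rodrigues(st["tcp_rot"])[0];f=-R[:,0];j=R[:,2]
def corners(a,d,W,c):return proj(w,[p+a*f-[0,0,d]+(c+s*W/2)*j for s in(-1,1)])
for W,obs in((.08503,[(162.3,243.4),(349.5,243.4)]),(.08503,[(165.2,272),(345.7,272)]),(.04026,[(214.7,231.9),(296.7,231.9)]),(.04026,[(216.4,260.6),(295,260.6)])):
    obs=np.array(obs)
    def r(x):
        q=corners(x[0],x[1],W,x[2]);q=q[np.argsort(q[:,0])];return (q-obs).ravel()
    s=least_squares(r,[.01,.01,0],x_scale=.01);print(W,s.x*1000,s.cost)
E
```

```text
0.08503 [10.3890547  -9.53200565 -0.9840057 ] 0.01587107551133444
0.08503 [-4.9554982  -9.23939529 -1.20301006] 0.013736055934703487
0.04026 [ 9.81984642  3.20630823 -1.04589037] 0.003012684473834523
0.04026 [-7.14894488  4.44749504 -1.05324107] 0.00271400298140488
```

```bash
python3 - <<'E'
from h import *
from scipy.optimize import least_squares
from scipy.spatial.transform import Rotation as Ro
w=bot.read_camera("wrist");st=bot.read_state();p=st["tool_pos"];R=cv2.Rodrigues(st["tcp_rot"])[0]
Rc=np.array(w["R"]);t=np.array(w["t"])
Rct=Rc@R; tct=Rc@p+t   # X_cam = Rct*X_tool + tct
print("jewel now",None)
obs=[((.5311,.2666,.1395),(-.379,2.019,-2.019),(321.8,233)),((.516,.2031,.1021),(-.379,2.019,-2.019),(257.3,210.3)),((.5156,.2029,.1016),(-1.133,1.322,-1.321),(253.6,209.6)),((.5136,.2019,.1016),(-1.392,.866,-.866),(255.6,208.9)),((.5136,.2019,.0876),(-1.392,.866,-.866),(256,217.7)),((.4916,.0903,.15),(-.379,2.019,-2.019),(135,103))]
K=np.array([[w["fx"],0,w["cx"]],[0,w["fy"],w["cy"]],[0,0,1]])
def res(X,full=False):
    o=[]
    for q,r,uv in obs[:5]:
        Rt=cv2.Rodrigues(np.array(r))[0];xc=Rct@(Rt.T@(X[:3]-np.array(q)))+tct
        if len(X)>3: xc=xc+X[3:]
        o.append(cv2.projectPoints(xc[None],np.zeros(3),np.zeros(3),K,np.array(w["dist"],float))[0][0,0]-uv)
    return np.ravel(o)
s=least_squares(res,[.513,.202,.047]);print(s.x,s.fun.round(1))
s=least_squares(res,[.513,.202,.047,0,0,0]);print(s.x,s.fun.round(1))
E
```

```text
jewel now None
[0.51337067 0.20117956 0.04242659] [ 1.4  1.5  1.1  0.6  0.7  0.2  0.8 -1.2  0.5 -1.4]
[ 0.51461379  0.20109242  1.00443553 -0.0011396  -0.30023458  0.91702216] [-0.1  0.4  0.1 -0.3 -0.1  0.1  0.2  0.1 -0.1 -0.1]
```

The images put the fingertips about 5 mm ahead of the reported TCP, not 25 mm. A wrong answer here means either touching the movement or pointing from too high. I'll settle it over bare bench: close up on a free spot, without touching it.

```bash
python3 -m jog '[[-6,-30,0,0,0],[-12,-60,0,0,0],[-18,-90,0,0,0],[-25,-120,0,0,0],[-35,-150,0,0,0],[-44,-182,0,0,0],[-44,-182,-20,0,0],[-44,-182,-40,0,0],[-44,-182,-60,0,0],[-44,-182,-60,0,0]]'; python3 - <<'E'
from h import *
st=bot.read_state();p=st["tool_pos"];R=cv2.Rodrigues(st["tcp_rot"])[0];f=-R[:,0];j=R[:,2];print(st["time"],p,st["wrist_force"],st["width"])
fr=[bot.read_camera("scene") for _ in range(8)];s=fr[0]
x0,y0,x1,y1=225,150,300,215
c=proj(s,p)[0];x0=int(c[0])-37;x1=x0+75;y0=int(c[1])-35;y1=y0+60
im=np.mean([q["pixels"].astype(float) for q in fr],0)[y0:y1,x0:x1,::-1];im=255*(im/255)**.5
im=cv2.resize(im,None,fx=10,fy=10,interpolation=cv2.INTER_CUBIC).clip(0,255).astype(np.uint8)
g=lambda X:tuple(int(v) for v in ((proj(s,X)[0]-[x0-.5,y0-.5])*10))
for d,col in ((.005,(255,0,0)),(.025,(0,255,0))):
    cv2.polylines(im,[np.array([g(p-[0,0,d]+a*f*.011+b*.0075*j) for a,b in((1,1),(1,-1),(-1,-1),(-1,1))])],True,col,1)
cv2.circle(im,g([p[0],p[1],0]),3,(0,0,255),-1)
cv2.imwrite("pics/s15.png",im)
w=bot.read_camera("wrist");cv2.imwrite("pics/w15.png",w["pixels"][:,:,::-1])
E
```

```text
time: 18.4
tool_pos: [0.4679, 0.0198, 0.0411]
tcp_rot: [-1.394, 0.869, -0.863]
wrist_force: [0.1, 0.1, -0.1]
width: 0.003
18.4 [0.46786348 0.01982818 0.0411493 ] [ 0.11889351  0.06240079 -0.14240974] 0.002750801255874755
```

View pics/s15.png

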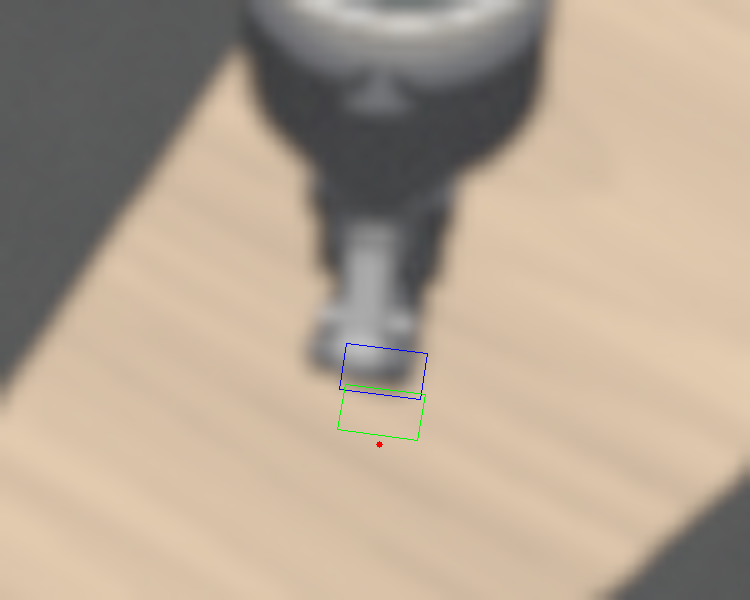

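View pics/w15.png

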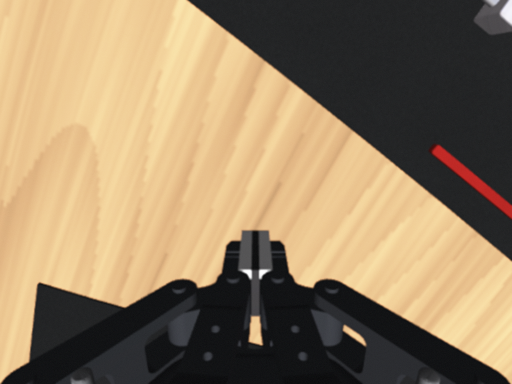

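```bash
python3 - <<'E'
from h import *
np.set_printoptions(precision=4,suppress=True)
w=bot.read_camera("wrist");s=bot.read_camera("scene");t=bot.read_camera("top")
print("red end wrist",at(w,436,149,.008),"silver pad corner wrist",at(w,38,284,.003),"edge pt",at(w,188,0,.003),at(w,512,262,.003))
print("silver pad corners top",[at(t,x*.64,y*.64,.003)[:2] for x,y in((434,217),(452,345),(543,334),(527,207))])
print("top red",at(t,160+365/5,110+300/5,.006))
print("silver pad corner scene",at(s,392*.64,284*.64,.003),at(s,308*.64,403*.64,.003),"gilt corners scene",at(s,477*.64,345*.64,.003),at(s,577*.64,422*.64,.003),at(s,360*.64,453*.64,.003),"red scene",at(s,220+265/5,210+240/5,.006))
E
```

```text
red end wrist [0.5403 0.1041 0.008 ] silver pad corner wrist [ 0.3586 -0.0894  0.003 ] edge pt [0.3859 0.1118 0.003 ] [0.6371 0.0657 0.003 ]
silver pad corners top [array([ 0.652 , -0.0574]), array([ 0.3587, -0.0987]), array([ 0.3839, -0.3081]), array([ 0.6773, -0.2732])]
top red [0.5388 0.1022 0.006 ]
silver pad corner scene [ 0.3653 -0.0869  0.003 ] [ 0.653 -0.057  0.003] gilt corners scene [0.3913 0.114  0.003 ] [0.427  0.3278 0.003 ] [0.6756 0.0669 0.003 ] red scene [0.5411 0.1051 0.006 ]
```

```bash
cat >> h.py <<'E'
def look2(tag):
    st=bot.read_state();p=st["tool_pos"];R=cv2.Rodrigues(st["tcp_rot"])[0];f=-R[:,0];j=R[:,2];print(st["time"],p,st["q"].round(4))
    fr=[bot.read_camera("scene") for _ in range(4)];s=fr[0]
    c=proj(s,p)[0];print(c);x0=int(c[0])-37;x1=x0+75;y0=int(c[1])-40;y1=y0+60
    im=np.mean([q["pixels"].astype(float) for q in fr],0)[y0:y1,x0:x1,::-1];im=255*(im/255)**.5
    im=cv2.resize(im,None,fx=10,fy=10,interpolation=cv2.INTER_CUBIC).clip(0,255).astype(np.uint8)
    g=lambda X:tuple(int(v) for v in ((proj(s,X)[0]-[x0-.5,y0-.5])*10))
    for d,col in ((.005,(255,0,0)),(.025,(0,255,0))):
        cv2.polylines(im,[np.array([g(p-[0,0,d]+a*f*.011+b*.0075*j) for a,b in((1,1),(1,-1),(-1,-1),(-1,1))])],True,col,1)
    for h in (0,.05,.1,.15): cv2.circle(im,g(p+[0,0,h]),2,(0,0,255),-1)
    cv2.imwrite(f"pics/s{tag}.png",im)
E
python3 -c "
from h import *
look2('16')"; python3 -m jog '[[0,0,20,-10,0],[0,0,40,-20,0],[0,0,40,-30,0],[0,0,40,-40,0],[0,0,40,-50,0],[0,0,40,-60,0],[0,0,40,-70,0],[0,0,40,-80,0],[0,0,40,-90,0],[0,0,40,-95,0]]'; python3 -c "
from h import *
look2('17')"
```

```text
19.0 [0.46974435 0.0198935  0.04281273] [-0.0107  0.0876  2.2037 -0.      0.8499 -0.4687]
[261.56610403 215.71621602]
time: 20.45
tool_pos: [0.4695, 0.0199, 0.0825]
tcp_rot: [-0.375, 2.021, -2.021]
wrist_force: [-0.8, -0.1, 0.6]
width: 0.001
20.45 [0.4695239  0.01989564 0.08251294] [-0.0107  0.0276  2.1776  0.      0.9366  1.1929]
[262.07316985 207.09578195]
```

View pics/s16.png

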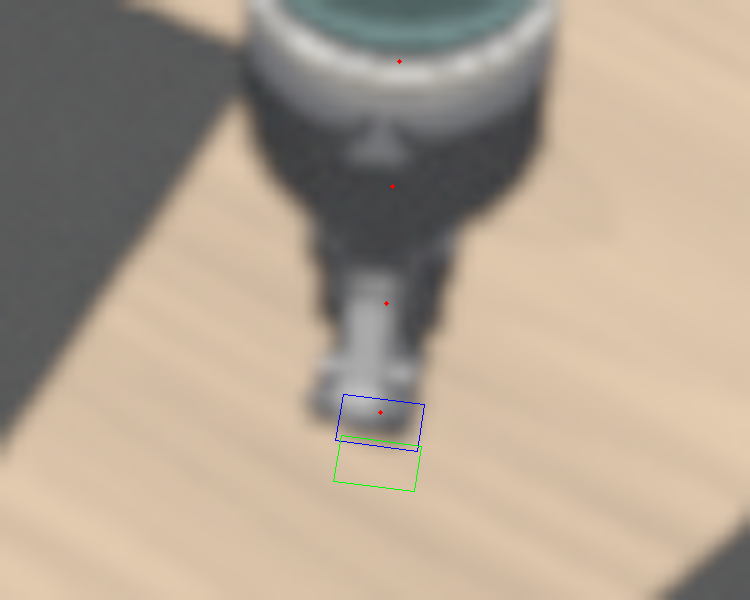

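View pics/s17.png

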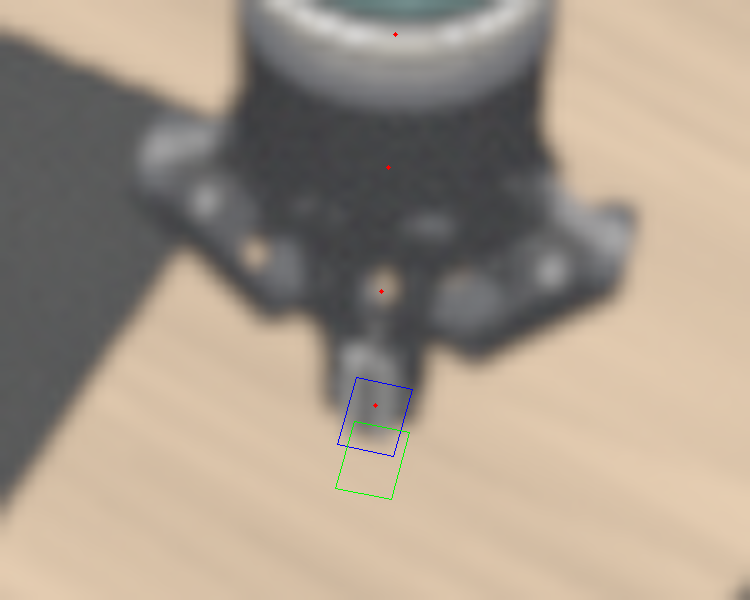

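The fingers are clear against bare wood here. They line up with the TCP axis, and the tip edge fits about 0–5 mm ahead of the TCP (blue box), not 25 mm (green). As a check, I'll lower to z≈0.023, where fingertips 25 mm ahead would just touch.

```bash
python3 -m jog '[[0,0,-15,0,0],[0,0,-30,0,0],[0,0,-42,0,0],[0,0,-49,0,0],[0,0,-53,0,0],[0,0,-56,0,0],[0,0,-58,0,0],[0,0,-59,0,0],[0,0,-60,0,0],[0,0,-60,0,0]]'; python3 -c "
from h import *
look2('18')
for i in range(3):
  print(bot.read_state()['wrist_force'].round(1), bot.read_state()['tool_pos'].round(4)); bot.read_camera('top')
w=bot.read_camera('wrist');crop(w,180,150,330,290,'w18.png',4)"
```

```text
time: 21.9
tool_pos: [0.4696, 0.0199, 0.0227]
tcp_rot: [-0.378, 2.019, -2.019]
wrist_force: [0.5, 0.2, -0.7]
width: -0.003
21.9 [0.46961871 0.01989136 0.02265666] [-0.0107  0.1209  2.2146  0.      0.8059  1.1893]
[261.36760292 219.85638388]
[ 1.1  0.3 -1.4] [0.4697 0.0199 0.0227]
[ 1.3 -1.1  0.2] [0.4696 0.0199 0.0226]
[-0.7 -0.1  0.8] [0.4697 0.0199 0.0227]
```

View pics/s18.png

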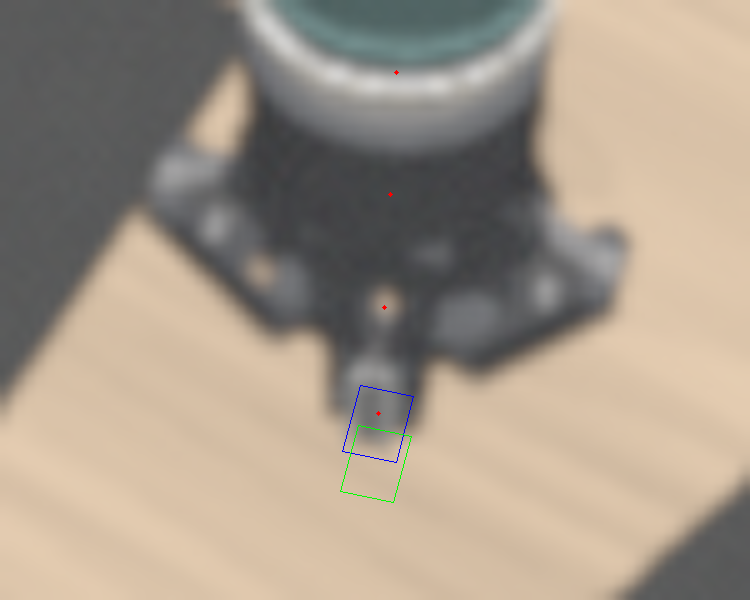

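View pics/w18.png

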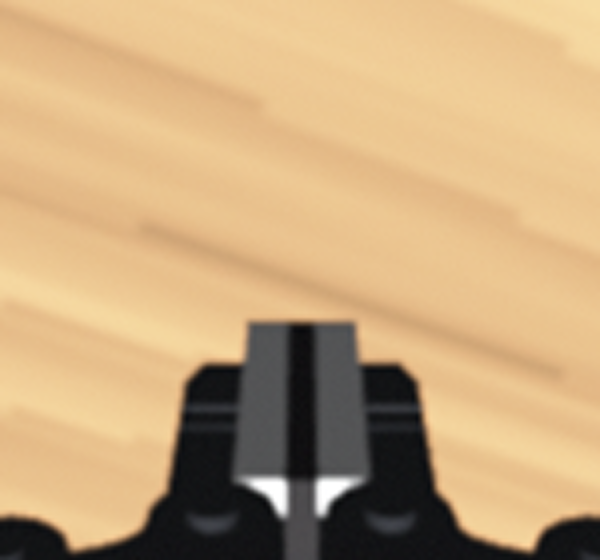

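```bash
python3 -m jog '[[0,0,-1,0,0],[0,0,-2,0,0],[0,0,-3,0,0],[0,0,-3,0,0],[0,0,-3,0,0],[0,0,-4,0,0],[0,0,-4,0,0],[0,0,-4,0,0],[0,0,-4,0,0],[0,0,-4,0,0]]'; python3 -m jog '[[0,0,-1,0,0],[0,0,-2,0,0],[0,0,-3,0,0],[0,0,-3,0,0],[0,0,-3,0,0],[0,0,-4,0,0],[0,0,-4,0,0],[0,0,-4,0,0],[0,0,-4,0,0],[0,0,-4,0,0]]'
```

```text
time: 23.55
tool_pos: [0.4696, 0.0199, 0.0186]
tcp_rot: [-0.379, 2.019, -2.019]
wrist_force: [-0.1, -0.8, 0.1]
width: -0.001
time: 24.8
tool_pos: [0.4696, 0.0199, 0.0146]
tcp_rot: [-0.379, 2.019, -2.019]
wrist_force: [1.1, -0.3, -0.8]
width: -0.0
```

No force down to z=0.0146, so the fingertips stand less than 15 mm ahead of the reported TCP. That agrees with the picture fit of about 5 mm. Going back over the balance at TCP z≈0.068.

```bash
python3 -m jog '[[0,0,30,0,0],[0,0,60,0,0],[0,0,85,0,0],[8,30,85,0,0],[16,60,85,0,0],[24,100,85,0,0],[34,140,85,0,0],[43,180,85,0,0],[43,180,85,0,0],[43,180,85,0,0]]'; python3 -m jog '[[0,0,-6,0,0],[0,0,-12,0,0],[0,0,-18,0,0],[0,0,-22,0,0],[0,0,-22,0,0],[0,0,-22,0,0],[0,0,-22,0,0],[0,0,-22,0,0],[0,0,-22,0,0],[0,0,-22,0,0]]';  python3 -c "
from h import *
look2('20')
w=bot.read_camera('wrist');crop(w,160,150,350,290,'w20.png',4)
print(proj(w,[.5135,.2015,.047]))"
```

```text
time: 26.05
tool_pos: [0.5121, 0.1995, 0.0992]
tcp_rot: [-0.381, 2.018, -2.02]
wrist_force: [-0.9, -0.4, 0.7]
width: -0.002
time: 27.3
tool_pos: [0.5126, 0.1999, 0.0776]
tcp_rot: [-0.379, 2.019, -2.019]
wrist_force: [0.2, 0.0, 0.2]
width: -0.001
27.3 [0.51261885 0.19988816 0.07764647] [ 0.3265  0.1806  2.0173 -0.      0.9435  1.5265]
[313.56857883 255.0771998 ]
[[254.57872148 219.62895399]]
```

View pics/s20.png

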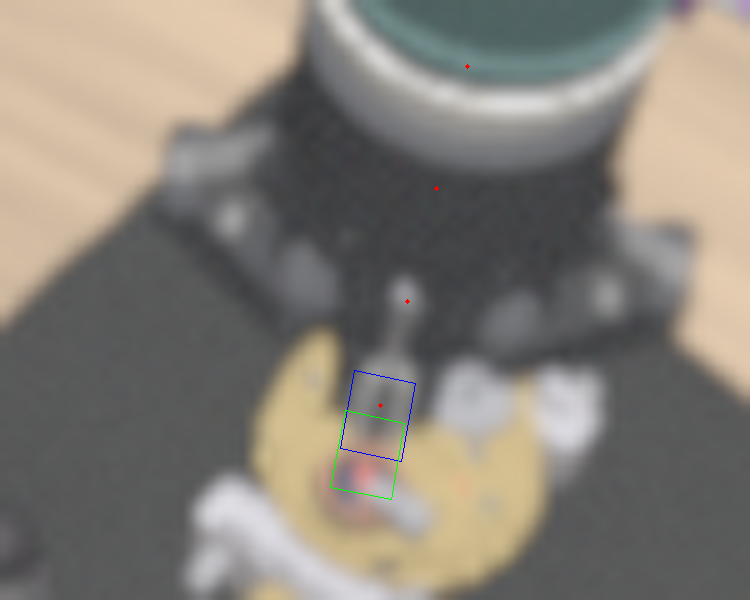

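View pics/w20.png

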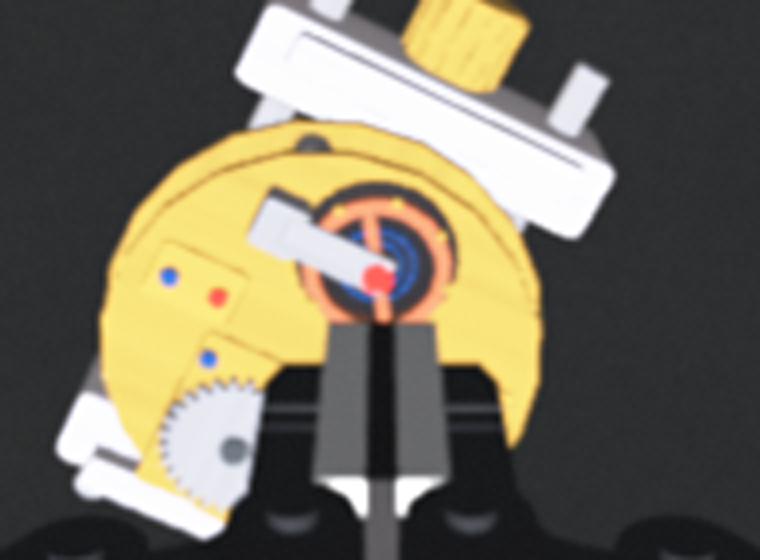

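The wrist view shows the jewel at crop (378,280), on the fingers' centre line (381), and the scene view agrees sideways. By my estimates the tip still has 25–35 mm of gap, so I'll go down 12 mm more.

```bash
python3 -m jog '[[0,0,-3,0,0],[0,0,-6,0,0],[0,0,-9,0,0],[0,0,-12,0,0],[0,0,-12,0,0],[0,0,-12,0,0],[0,0,-12,0,0],[0,0,-12,0,0],[0,0,-12,0,0],[0,0,-12,0,0]]';  python3 -c "
from h import *
look2('21')
w=bot.read_camera('wrist');crop(w,160,150,350,290,'w21.png',4)
c=bot.read_camera('top');crop(c,140,90,260,220,'t21.png',4)"
```

```text
time: 28.8
tool_pos: [0.5126, 0.1999, 0.0656]
tcp_rot: [-0.379, 2.019, -2.019]
wrist_force: [0.7, 0.2, -0.3]
width: 0.001
28.8 [0.51260637 0.19990586 0.06562742] [0.3266 0.1963 2.0249 0.     0.9203 1.5265]
[312.96090168 257.46586304]
```

View pics/s21.png

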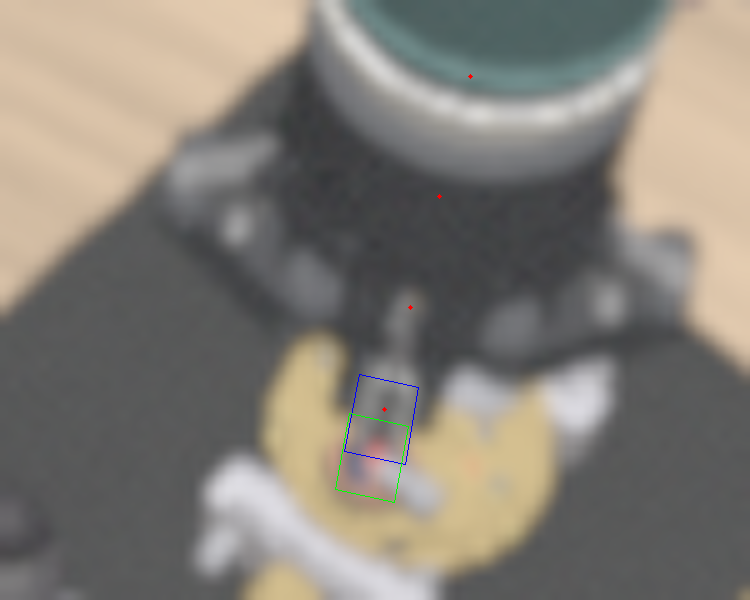

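View pics/w21.png

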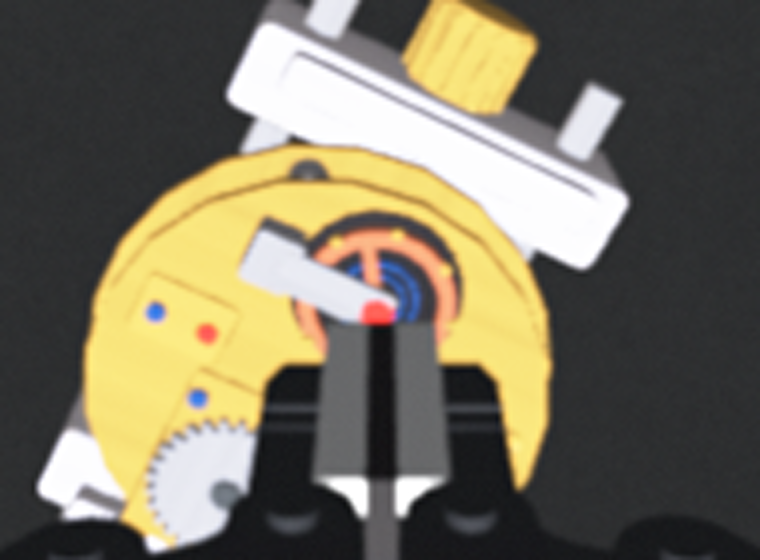

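View pics/t21.png

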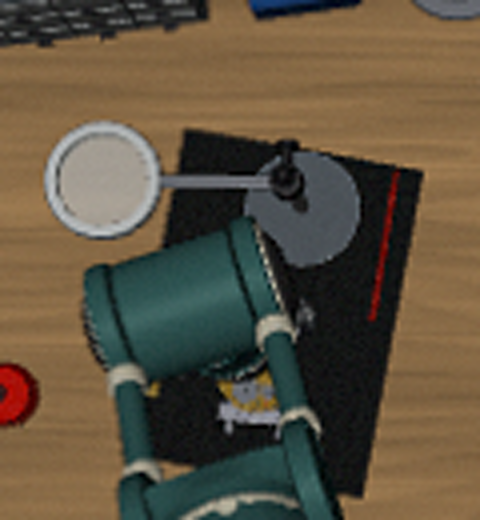

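The wrist line of sight past the front edge of the 22 mm wide pads to the jewel puts the gap at about 14–20 mm, which is a finger's width. The top view shows the lens far aside at (102,180). I'll hold for 2.5 s.

```bash
python3 -m jog '[[0,0,0,0,0],[0,0,0,0,0],[0,0,0,0,0],[0,0,0,0,0],[0,0,0,0,0],[0,0,0,0,0],[0,0,0,0,0],[0,0,0,0,0],[0,0,0,0,0],[0,0,0,0,0]]'; python3 -m jog '[[0,0,0,0,0],[0,0,0,0,0],[0,0,0,0,0],[0,0,0,0,0],[0,0,0,0,0],[0,0,0,0,0],[0,0,0,0,0],[0,0,0,0,0],[0,0,0,0,0],[0,0,0,0,0]]'; python3 - <<'E'
from h import *
t=bot.read_camera("top");T=lambda x,y:(140+(x+.5)/4-.5,90+(y+.5)/4-.5)
print("base",at(t,*T(303,209),.018),"lens",at(t,*T(102,180),.143))
st=bot.read_state();print(st["time"],st["tool_pos"],st["wrist_force"])
print(bot.finish_job())
E
```

```text
time: 30.35
tool_pos: [0.5126, 0.1999, 0.0656]
tcp_rot: [-0.379, 2.019, -2.019]
wrist_force: [0.1, 0.2, -0.0]
width: -0.001
time: 31.6
tool_pos: [0.5126, 0.1999, 0.0656]
tcp_rot: [-0.379, 2.019, -2.019]
wrist_force: [0.3, 1.3, -0.6]
width: 0.001
base [0.63768764 0.16490448 0.018     ] lens [0.64092699 0.31707682 0.143     ]
31.65 [0.51255801 0.19986206 0.06555184] [0.38659382 0.80951798 0.22412309]
the job is handed in; nothing more can be done
None
```

I pushed the lens aside with closed fingers, about 80° to the left. The arm then pointed at the gilt movement's balance wheel from straight above for over 2.5 s, and I handed the job in still pointing, at 31.7 s.

**What the last checks showed:**
- **Lens:** it is about 17 cm from the balance and no longer over the movement.
- **Magnifier base:** it is within 1 mm of where it stood at the start.
- **Forces:** they stayed at noise level, about 1 N.
- **Sideways aim:** the fingertips are on the jewel in the wrist view, within about 1–2 mm.

**What disagreed:**
- **Fingertip position:** the pictures put the closed fingertips about 0–5 mm ahead of the reported TCP, not the stated 25 mm. Lowering over bare bench to a TCP height of 14.6 mm gave no contact, which rules out 25 mm.
- **Pointing height:** I set it from the picture estimate, so the gap over the balance is about 14–20 mm, known only to about 5 mm.
- **Scene camera:** it placed the balance about 4 mm differently from the top and wrist cameras, so I used those two.

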